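# Tighten the transformer nut in an open bench power supply

## Robot

A 6-joint arm with a two-finger parallel gripper is mounted at the origin on the work surface. World frame = base frame: x ahead of the robot, y to its left, z up, the work surface at z = 0. Lengths are in mm, angles in rad, forces in N, time in s.
With the tool pointing down it reaches from about 325 to 1000 mm from the base axis. Payload 5.1 kg.
Tool frame: the origin (TCP) lies midway between the tips of the shut fingers; the grasp point (between the pads) lies 19 mm behind it; x points along the fingers, z is the direction in which the jaws open and shut, and the axes are right-handed (so a half turn about x gives the same grasp; the last joint's range is limited). The gripper opens to 85 mm and grips with 20 to 120 N. Pads are 22 mm wide; open, the fingers measure 114 mm over their backs; the gripper's body (76 mm by 85 mm) begins 54 mm behind the grasp point. The pads swing forward as they close: fully open they stand 13 mm farther back than shut.
Start: joints at [-1.376, 0.124, 1.65, -0, 1.367, -0.083], TCP at [178.224, -625.077, 231.322] pointing down, gripper open.
Joint ranges: [-2.61, 2.61], [-1.02, 2.33], [0.03, 2.71], [-1.35, 4.49], [0.32, 2.68], [-2.91, 2.91]. Speed limits (rad/s): [2.57, 2.57, 3.14, 3.14, 3.14, 3.14].

## Interface

Orientations are given as a unit quaternion [w, x, y, z].
In Python, from workcell import get_state, grab_frame, hand_in gives the robot as it stands.
- The arm moves only by the tool play_rows, never from a script. Its argument "motion" is a list of rows, each an object with "claw": the finger opening in cm, from 0 to 8.54; "translation": the shift along the world's x, y, z in cm, a list of three; "angular": the turn, a rotation vector about the world's x, y, z in rad, a list of three. In form: [{"claw": claw, "translation": [x, y, z], "angular": [rx, ry, rz]}, ...]. A call has 1 to 8 rows; each row is the pose to reach, as a shift and turn from the pose measured when the call began; what a row does not reach only later rows make up. A row lasts 1/12 s, in which the tool goes at most 41.7 mm and 7.16 degrees, less where a joint would pass 70% of its speed; a pose out of reach is approached as far as the arm can. A call with a gripper value outside its range is refused whole. The fingers move at their own pace and stop on an object; the grip force is fixed at half the most. Time passes only in rows, so rows that repeat a pose let the fingers close. It gives the time, the measured TCP pose, the force and the opening at its end, in the units of the state.
- get_state(): the state, without advancing time (a new reading comes with each control period).
- grab_frame(name): name is "side" or "top" or "wrist"; returns a dict with "img" (480x640x3 uint8, red, green, blue), "fx", "fy", "cx", "cy" (pixels), "cam_to_world" (4x4, takes a point from camera to world coordinates). Camera axes: x right, y down, z forward; pixel columns grow to the right and rows downward; lengths in mm; the calibration is good to about 2 mm. A picture is of the moment at which its call begins. There is no depth.
- hand_in(): hands the job in, once; it reports no verdict.
The state is a dict: "time_s": time; "qpos": joint angles; "qvel": joint speeds; "joint_torque": joint torques, N m; "eef_pos": TCP position; "tcp_rot": TCP orientation; "force": force on the tool from outside, world axes, zero at the start; "moment": the same for the moment, N m; "opening": finger opening in mm.
Only numpy, scipy, OpenCV 4.12 (cv2) and the standard library are available. Lean on these libraries where they do the work, as an engineer would, in place of code of your own. Each camera call takes 0.05 s, during which the arm holds its last target.

## Task

The big ring-shaped transformer in the open power supply is loose: take the long T-handle socket driver from the wooden stand, put its socket right down over the nut at the bottom of the transformer's centre bore, and turn the nut clockwise until it is fully tight and comes up solid. Then lift the driver out and stand it upright again in its empty hole in the stand, all the way down, leaving the short driver and everything else on the bench where it is.

Things in the scene. Friction and masses are not known exactly. Their poses are not given: they have to be found in the camera images.
- long_driver: The driver to use: T-handle socket driver, 176 mm long overall, about 0.32 kg, upright in one of the stand's two holes. Origin at the centre of the socket's open lower mouth, z up along the shaft, x along the T-bar. Round steel shaft 12 mm thick, from 55 to 150 mm above the origin, between the socket and the T-bar.
- driver_bar (a point): Middle of the long driver's T-bar, 163 mm above the socket's mouth; axes as long_driver. The bar is dark plastic, 100 mm long (x), 18 mm thick (y), 26 mm tall (z), centred on the shaft; grip it across its 18 mm.
- driver_mouth (a point): Centre of the long driver's socket mouth (its origin). The steel socket is the lowest 55 mm, 37 mm outside, with a hexagon hole 26.2 mm across flats, 45 mm deep. Two flats are square to the T-bar (x), so it fits the nut when the yaws of long_driver and nut_seat are equal or differ by a multiple of 60 degrees, with about 10 degrees of play either way.
- short_driver: The other T-handle driver in the stand, not to be used (too short, socket too small): 112 mm long, T-bar 80 x 18 x 26 mm, socket 26 mm across. Origin at the centre of the socket's mouth, z up, x along its bar. It stands in the other hole, with its bar well below that of the long one.
- stand: Wooden block, 75 x 200 x 60 mm (x, y, z), fixed to the bench, with two upright round holes 46 mm in diameter and 48 mm deep, 120 mm apart. Origin under its centre, z up, y along its length.
- place_a (a point): Centre of the floor of the stand's hole at +y (60 mm from the stand's origin, 12 mm above the bench; the mouth of the hole is 48 mm higher).
- place_b (a point): Centre of the floor of the stand's hole at -y (60 mm from the stand's origin, 12 mm above the bench; the mouth of the hole is 48 mm higher).
- supply: Open bench power supply, fixed: tray 210 x 335 mm with a ring-shaped copper transformer 182 mm in diameter. Origin on the bench under the transformer's axis, z up. Front panel, 136 mm high, the tallest part: 228 mm away at +y; between them two capacitors, 86 mm high; heat sink, 84 mm high, at -y, reaching 140 mm from the axis.
- bore_mouth (a point): Centre of the mouth of the transformer's bore, on its flat top, 97 mm above the bench. The bore is upright, 46 mm in diameter and 75 mm deep, in the black potted centre. A driver let go with its socket on the nut stays standing there by itself.
- nut_seat (a point): Centre of the washer face on which the nut sits, at the bottom of the bore, 22 mm above the bench, on the nut's axis; turns with the nut. z up; x square to two of the nut's flats. The nut is a steel hexagon 24 mm across flats, 17 mm tall, its top 6 mm bevelled, with a stud end up to 23 mm above this point. With the socket fully down, its mouth rests on this washer face.
- nut (a joint): Angle of the nut in rad, growing as it is turned clockwise seen from above; starts between 0 and 0.6, comes up solid (tight) at 2.2. Turning it takes about 0.2 N m all the way; it stays where it is left.
- spool: Solder spool standing on end, 54 mm in diameter, 50 mm tall, in front of the gap between stand and supply. Bystander; origin under its centre.
- bottle: Clear drink bottle, 62 mm in diameter, 200 mm tall, beyond the gap between stand and supply. Bystander; origin under its centre.
- mouse: Black computer mouse, 108 x 60 x 32 mm, right of the robot. Bystander; origin under its centre.
- handheld_meter: Dark hand-held multimeter lying flat, 160 x 78 x 45 mm, right of the stand. Bystander; origin under its centre.
- screwdriver: Black-handled screwdriver, 200 mm long, lying near the robot. Bystander; origin under its centre.
- jar: White plastic jar, 68 mm in diameter, 75 mm tall, beyond and to the right of the stand. Bystander; origin under its centre.
- parts_tray: Grey divided parts tray, 120 x 160 x 28 mm, beyond the stand. Bystander; origin under its centre.
Things that resemble listed ones, but are neither listed nor needed, are in the scene too. Leave any blue or purple look-alike of the long_driver alone.

How it is judged:
By the outcome, as a careful person would: the job done as asked, in the order asked, and still so for the second after the job is handed in, with the robot touching nothing.
It also fails if it takes over 72 s, if anything falls off the work surface, if the arm or the gripper's body presses on something with over 40 N, if the wrist force passes 120 N, or if a joint passes its speed limit or range.

## Working session

There is one attempt and no reset: what is moved stays moved. The work goes in short steps, Python scripts to look and compute and a tool call to move; the robot and the scene stay as the last step left them, time stands still between calls to the robot, and variables do not carry over. Pictures are saved under pics/ and viewed, and the job is handed in when it is done.

Besides the shell and the picture viewer there is one more tool, called after "Call:" as name(argument=value, ...), one argument or row to a line, values as JSON. play_rows: Moves the arm, as the interface text tells. Its arguments: {"type":"object","properties":{"motion":{"type":"array"}},"required":["motion"]}

```bash
mkdir -p pics; cat > h.py <<'E'
import numpy as np,cv2
from workcell import get_state,grab_frame,hand_in
def snap(n,f):
    d=grab_frame(n); cv2.imwrite(f'pics/{f}.png',d['img'][:,:,::-1]); np.savez(f'pics/{f}.npz',**{k:np.array(v) for k,v in d.items()}); return d
def load(f): return dict(np.load(f'pics/{f}.npz'))
def ray(d,u,v):
    M=np.array(d['cam_to_world']); r=M[:3,:3]@np.array([(u-d['cx'])/d['fx'],(v-d['cy'])/d['fy'],1]); return M[:3,3],r
def atz(d,u,v,z):
    o,r=ray(d,u,v); return o+r*(z-o[2])/r[2]
def proj(d,p):
    M=np.array(d['cam_to_world']); q=M[:3,:3].T@(np.array(p)-M[:3,3]); return d['fx']*q[0]/q[2]+d['cx'],d['fy']*q[1]/q[2]+d['cy']
def crop(f,u0,v0,u1,v1,s,out):
    i=cv2.imread(f'pics/{f}.png')[v0:v1,u0:u1]; cv2.imwrite(f'pics/{out}.png',cv2.resize(i,None,fx=s,fy=s,interpolation=cv2.INTER_CUBIC))
E
python3 - <<'E'
from h import *
for n in ('side','top','wrist'):
    d=snap(n,n+'0'); print(n,d['fx'],d['cx'],d['cy'],np.round(d['cam_to_world'],3).tolist())
print(get_state())
E
```

```text
side 481.1889694961794 314.80154493305696 235.43059038188412 [[-0.956, -0.213, 0.2, 311.541], [-0.292, 0.682, -0.671, 645.872], [0.007, -0.7, -0.714, 945.072], [0.0, 0.0, 0.0, 1.0]]
top 619.7172002372384 309.6493084007221 241.63578754369973 [[-0.024, -0.998, 0.056, 469.004], [-1.0, 0.023, -0.016, -125.241], [0.014, -0.056, -0.998, 1482.332], [0.0, 0.0, 0.0, 1.0]]
wrist 381.0001478982743 319.5003655813273 238.77599808156847 [[0.273, -0.926, -0.263, 243.91], [-0.962, -0.263, -0.072, -606.209], [-0.003, 0.272, -0.962, 372.245], [0.0, 0.0, 0.0, 1.0]]
{'time_s': 0.15, 'qpos': array([-1.37559523e+00,  1.24380022e-01,  1.65136264e+00, -4.26779794e-06,
        1.36748139e+00, -8.25892916e-02]), 'qvel': array([-0.00015668, -0.00031501, -0.00340265,  0.00011245, -0.0011273 ,
       -0.00011924]), 'joint_torque': array([ 9.65982035e-04, -4.24226439e+01, -3.66013670e+01, -9.24758638e-05,
        4.61710762e-03,  1.29725103e-05]), 'eef_pos': array([ 178.13663624, -624.62546525,  230.31801464]), 'tcp_rot': array([ 0.56397815,  0.42634303,  0.56484043, -0.42557673]), 'force': array([ 0.46614947, -0.16552514,  0.08496647]), 'moment': array([ 0.03591711, -0.02358122, -0.03011504]), 'opening': 85.19434252398895}
```

View pics/top0.png

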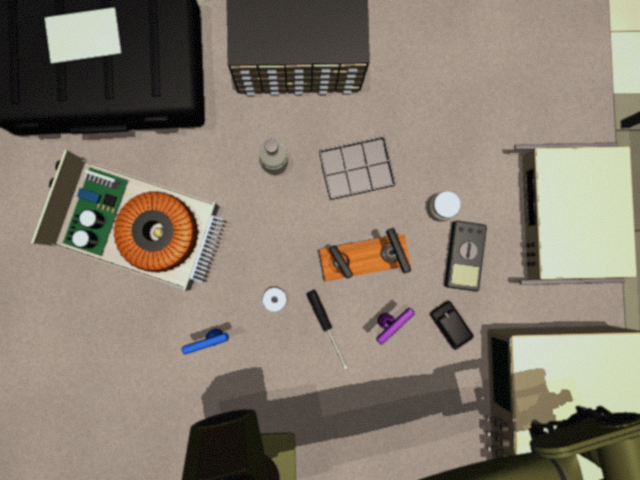

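View pics/side0.png

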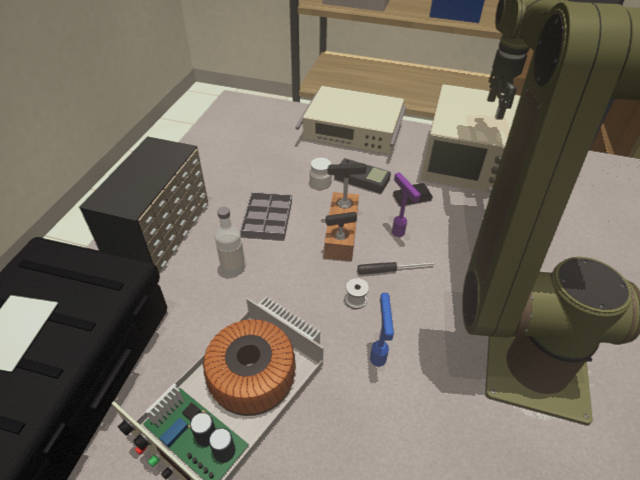

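View pics/wrist0.png

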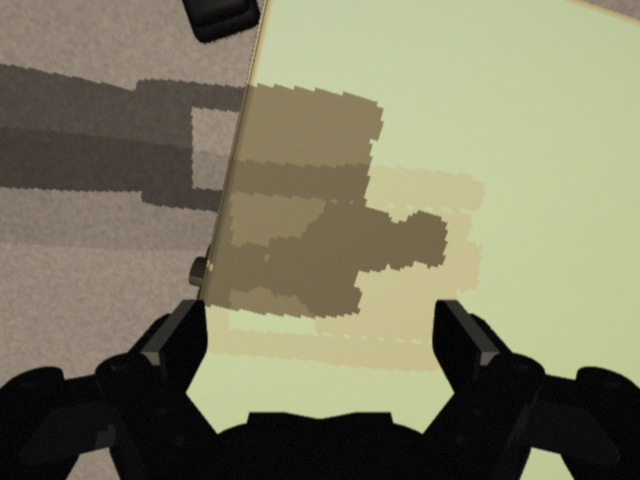

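```bash
python3 - <<'E'
from h import *
crop('top0',300,215,430,295,6,'t1'); crop('side0',300,140,400,270,5,'s1'); crop('top0',100,175,230,295,5,'t2'); crop('side0',190,280,340,430,4,'s2')
E
```

```text
(no output)
```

View pics/t1.png

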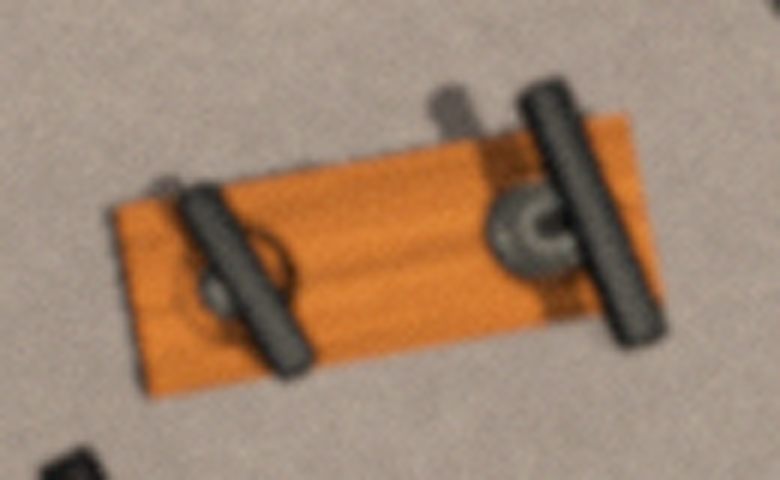

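View pics/s1.png

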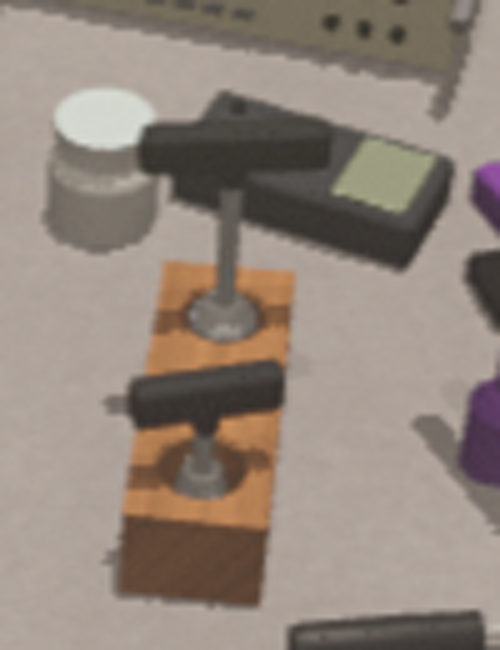

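View pics/t2.png

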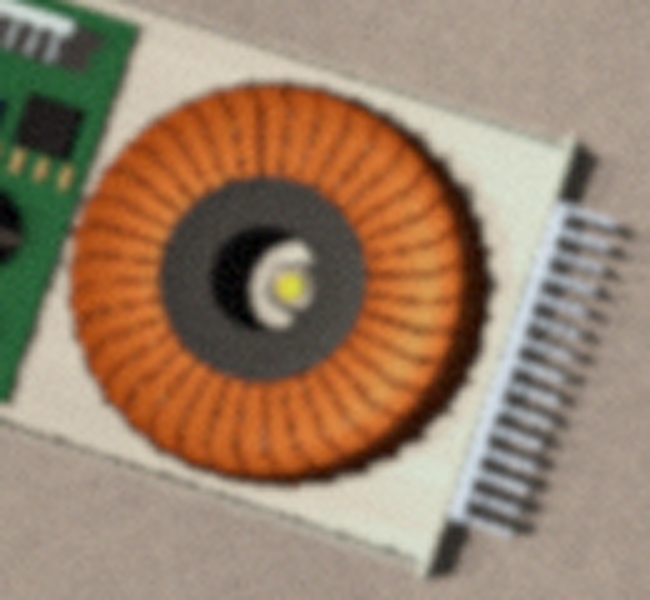

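View pics/s2.png

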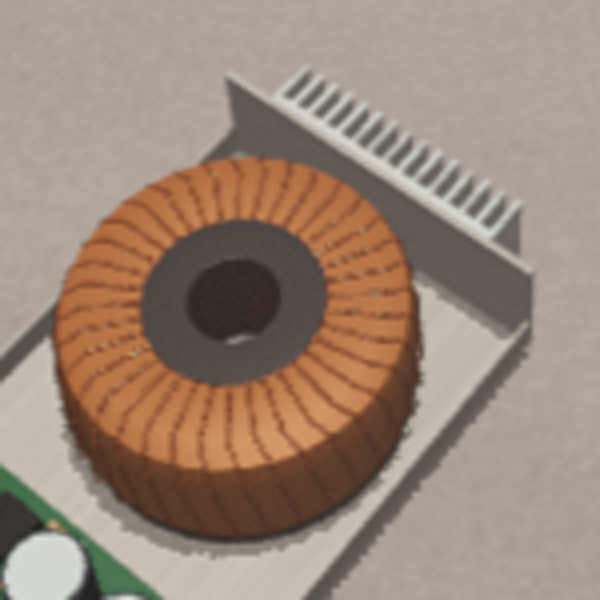

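```bash
python3 - <<'E'
from h import *
d=load('top0'); s=load('side0')
T=lambda u,v:(300+u/6,215+v/6)
for n,p,z in [('barA',(548,88),185),('barB',(642,335),185),('mid',(592,212),185),('socktop',(533,230),67),('stTL',(118,207),60),('stTR',(628,115),60),('stBL',(152,397),60),('stBR',(662,312),60),('shortA',(203,192),124-3),('shortB',(293,370),121),('shorthole',(235,285),60)]:
    print(n,atz(d,*T(*p),z).round(1))
t=lambda u,v:(100+u/5,175+v/5)
for n,p,z in [('bore',(263,277),97),('black',(263,279),97),('stud',(289,288),45)]: print(n,atz(d,*t(*p),z).round(1))
S=lambda u,v:(300+u/5,140+v/5)
for n,p,z in [('bA',(150,140),188),('bB',(320,130),188),('sock',(225,312),67)]: print('side',n,atz(s,*S(*p),z).round(1))
for n,p,z in [('bore',(235,300),97)]: print('side',n,atz(s,190+p[0]/4,280+p[1]/4,z).round(1))
for n,p,z in [('bottle',(272,146),200),('spool',(274,299),50)]: print(n,atz(d,*p,z).round(1))
E
```

```text
barA [ 562.6 -317.8  185. ]
barB [ 475.3 -348.1  185. ]
mid [ 518.7 -331.9  185. ]
socktop [ 516.9 -327.9   67. ]
stTL [ 529.6 -170.    60. ]
stTR [ 560.5 -366.9   60. ]
stBL [ 456.7 -181.2   60. ]
stBR [ 484.6 -377.5   60. ]
shortA [ 531.8 -199.4  121. ]
shortB [ 465.9 -230.7  121. ]
shorthole [ 498.7 -214.1   60. ]
bore [579.2 203.3  97. ]
black [578.3 203.3  97. ]
stud [578.  203.6  45. ]
side bA [ 557.  -307.4  188. ]
side bB [ 475.9 -341.7  188. ]
side sock [ 515.5 -324.7   67. ]
side bore [577.1 205.9  97. ]
bottle [742.2 -71.3 200. ]
spool [418.5 -62.4  50. ]
```

```bash
python3 - <<'E'
from h import *
from scipy.spatial.transform import Rotation as R
s=get_state(); q=s['tcp_rot']; m=R.from_quat([q[1],q[2],q[3],q[0]]).as_matrix(); print(m.round(3))
z=m[:,2]; print('jaw yaw',np.arctan2(z[1],z[0]), 'bar yaws eq',np.arctan2(z[1],z[0])-np.pi/2)
print(s['qpos'])
c=np.array(load('wrist0')['cam_to_world'])[:3,3]; print('cam offset in tool',m.T@(c-s['eef_pos']))
print(np.arctan2(-331,518),np.arctan2(204,578.5))
E
```

```text
[[-0.     0.962  0.274]
 [ 0.002  0.274 -0.962]
 [-1.     0.    -0.002]]
jaw yaw -1.2930049680482276 bar yaws eq -2.863801294843124
[-1.37559523e+00  1.24380022e-01  1.65136264e+00 -4.26779794e-06
  1.36748139e+00 -8.25892916e-02]
cam offset in tool [-1.41918899e+02  6.83206408e+01  9.58552709e-02]
-0.5686007062930192 0.33902132992843953
```

Call:
play_rows(
  motion=[
    {"claw":8.5,"translation":[1.5,3.5,2],"angular":[0,0,0]},
    {"claw":8.5,"translation":[3,7,4],"angular":[0,0,0]},
    {"claw":8.5,"translation":[4.5,11,6],"angular":[0,0,0]},
    {"claw":8.5,"translation":[6,14.5,6],"angular":[0,0,0]},
    {"claw":8.5,"translation":[7.5,18,6],"angular":[0,0,0]},
    {"claw":8.5,"translation":[9,21.5,6],"angular":[0,0,0]},
    {"claw":8.5,"translation":[10.5,25.5,6],"angular":[0,0,0]},
    {"claw":8.5,"translation":[12,29,6],"angular":[0,0,0]},
  ],
)

```text
time_s: 0.82
eef_pos: [298.2, -332.5, 290.0]
tcp_rot: [0.564, 0.427, 0.565, -0.426]
force: [1.0, 0.6, -0.5]
opening: 84.7
```

Call:
play_rows(
  motion=[
    {"claw":8.5,"translation":[1.5,3.7,0],"angular":[0,0,0]},
    {"claw":8.5,"translation":[3,7.4,0],"angular":[0,0,0]},
    {"claw":8.5,"translation":[4.5,11,0],"angular":[0,0,0]},
    {"claw":8.5,"translation":[6,14.7,0],"angular":[0,0,0]},
    {"claw":8.5,"translation":[7.5,18.4,0],"angular":[0,0,0]},
    {"claw":8.5,"translation":[9,22,0],"angular":[0,0,0]},
    {"claw":8.5,"translation":[10.5,25.7,0],"angular":[0,0,0]},
    {"claw":8.5,"translation":[12,29.4,0],"angular":[0,0,0]},
  ],
)

```text
time_s: 1.48
eef_pos: [418.3, -36.5, 290.0]
tcp_rot: [0.564, 0.427, 0.565, -0.426]
force: [0.8, -0.3, 0.0]
opening: 85.2
```

Call:
play_rows(
  motion=[
    {"claw":8.5,"translation":[1.5,3.7,0],"angular":[0,0,0]},
    {"claw":8.5,"translation":[3,7.4,0],"angular":[0,0,0]},
    {"claw":8.5,"translation":[4.5,11,-2],"angular":[0,0,0]},
    {"claw":8.5,"translation":[6,14.7,-4],"angular":[0,0,0]},
    {"claw":8.5,"translation":[7.5,18.4,-6],"angular":[0,0,0]},
    {"claw":8.5,"translation":[8.7,20.9,-9],"angular":[0,0,0]},
    {"claw":8.5,"translation":[9.4,22.4,-11],"angular":[0,0,0]},
    {"claw":8.5,"translation":[9.4,22.4,-12],"angular":[0,0,0]},
  ],
)

```text
time_s: 2.15
eef_pos: [510.8, 190.1, 165.2]
tcp_rot: [0.563, 0.424, 0.567, -0.426]
force: [-0.8, -0.3, -0.8]
opening: 84.8
```

```bash
python3 - <<'E'
from h import *
d=snap('wrist','w1'); print(get_state()['eef_pos'], proj(d,(578.5,204,97)),proj(d,(578.5,204,39)),np.round(d['cam_to_world'],3))
E
```

```text
[509.66649138 188.31749699 164.22911893] (np.float64(330.0757244699861), np.float64(129.17785882988215)) (np.float64(328.07636464589166), np.float64(129.09654156601556)) [[ 2.76000e-01 -9.23000e-01 -2.67000e-01  5.77334e+02]
 [-9.61000e-01 -2.66000e-01 -7.30000e-02  2.08755e+02]
 [-3.00000e-03  2.77000e-01 -9.61000e-01  3.06961e+02]
 [ 0.00000e+00  0.00000e+00  0.00000e+00  1.00000e+00]]
```

View pics/w1.png

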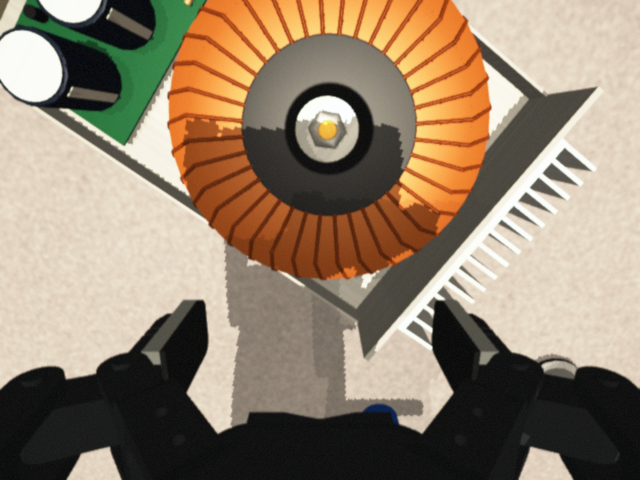

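```bash
python3 - <<'E'
from h import *
crop('w1',278,80,383,180,7,'w1c')
E
```

```text
(no output)
```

View pics/w1c.png

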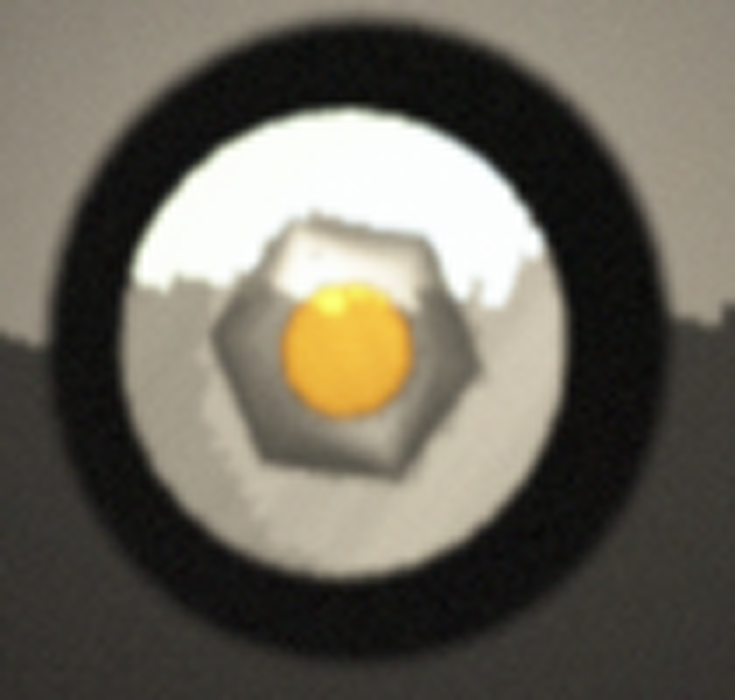

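```bash
python3 - <<'E'
from h import *
d=load('w1')
V=[(298,218),(430,238),(480,365),(400,475),(265,460),(213,330)]
P=np.array([atz(d,278+u/7,80+v/7,33)[:2] for u,v in V]); c=P.mean(0); print('nut c',c)
a=np.degrees(np.arctan2(*(P-c).T[::-1])); print(a.round(1),(a%60).round(1),np.linalg.norm(P-c,axis=1).round(1))
print('bore',atz(d,278+359/7,80+338/7,97),'washer',atz(d,278+345/7,80+343/7,22),'stud',atz(d,278+348/7,80+350/7,45))
E
```

```text
nut c [577.99561166 204.03494835]
[  37.9  -21.5  -80.8 -140.4  158.6   98.4] [37.9 38.5 39.2 39.6 38.6 38.4] [13.2 13.1 13.2 13.3 13.5 13.4]
bore [578.81989127 204.53034602  97.        ] washer [578.48122024 204.26322064  22.        ] stud [577.85716666 204.17481387  45.        ]
```

Call:
play_rows(
  motion=[
    {"claw":8.5,"translation":[0,-1,3],"angular":[0,0,0]},
    {"claw":8.5,"translation":[0,-4,6],"angular":[0,0,0]},
    {"claw":8.5,"translation":[0,-7.5,8],"angular":[0,0,0.067]},
    {"claw":8.5,"translation":[0,-11.5,9],"angular":[0,0,0.067]},
    {"claw":8.5,"translation":[0,-15.5,10],"angular":[0,0,0.067]},
    {"claw":8.5,"translation":[0,-19.5,11],"angular":[0,0,0.067]},
    {"claw":8.5,"translation":[0,-23.5,11],"angular":[0,0,0.067]},
    {"claw":8.5,"translation":[0,-27.5,11],"angular":[0,0,0.067]},
  ],
)

```text
time_s: 2.87
eef_pos: [509.3, -89.5, 277.0]
tcp_rot: [0.578, 0.405, 0.579, -0.408]
force: [0.1, 0.4, 0.0]
opening: 85.0
```

Call:
play_rows(
  motion=[
    {"claw":8.5,"translation":[0,-4,0],"angular":[0,0,0]},
    {"claw":8.5,"translation":[0,-8,0],"angular":[0,0,0]},
    {"claw":8.5,"translation":[0,-12,0],"angular":[0,0,0]},
    {"claw":8.5,"translation":[0,-16,0],"angular":[0,0,0]},
    {"claw":8.5,"translation":[0.5,-19.5,0],"angular":[0,0,0]},
    {"claw":8.5,"translation":[0.5,-22.5,0],"angular":[0,0,0]},
    {"claw":8.5,"translation":[0.5,-24.4,0],"angular":[0,0,0]},
    {"claw":8.5,"translation":[0.5,-24.4,0],"angular":[0,0,0]},
  ],
)

```text
time_s: 3.53
eef_pos: [513.1, -337.1, 277.5]
tcp_rot: [0.577, 0.406, 0.578, -0.41]
force: [-0.8, 0.8, -0.5]
opening: 84.7
```

```bash
python3 - <<'E'
from h import *
d=snap('wrist','w2'); print(get_state()['eef_pos'],get_state()['qpos'], proj(d,(518,-331,188)))
E
```

```text
[ 513.40415216 -335.08499073  277.40893821] [-0.66377574  0.02011842  1.68247388 -0.00450657  1.44072103  0.5648762 ] (np.float64(312.86797425472537), np.float64(232.09117348175644))
```

View pics/w2.png

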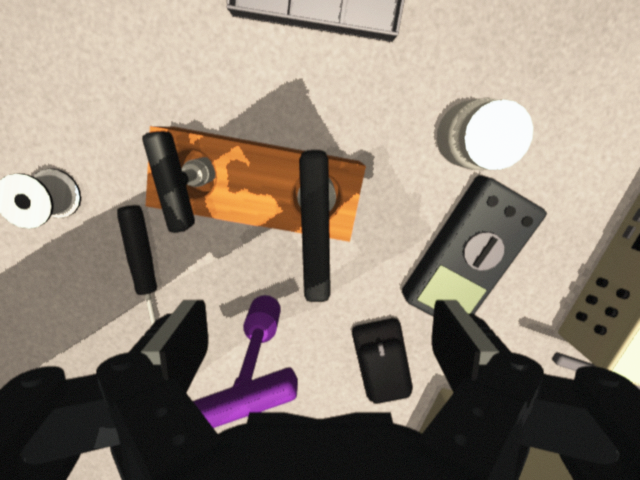

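```bash
python3 - <<'E'
from h import *
crop('w2',270,130,370,310,3.3,'w2c')
E
```

```text
(no output)
```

View pics/w2c.png

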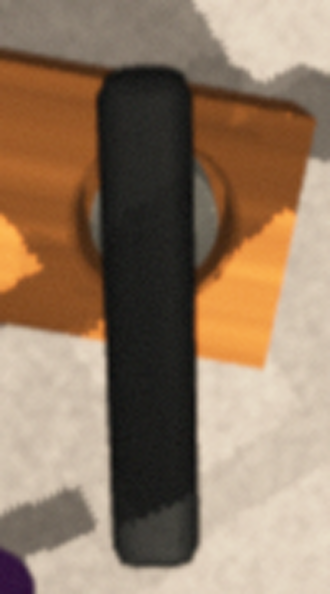

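```bash
python3 - <<'E'
from h import *
d=load('w2')
A=atz(d,270+144.5/3.3,130+69/3.3,186);B=atz(d,270+157/3.3,130+566/3.3,186);print(A,B,(A+B)/2,np.linalg.norm(A-B),np.arctan2(*(A-B)[1::-1]))
print(get_state()['eef_pos'])
E
```

```text
[ 565.08843167 -315.14704915  186.        ] [ 473.11599736 -349.93702594  186.        ] [ 519.10221452 -332.54203755  186.        ] 98.3324522078778 0.36163028648005086
[ 513.40415216 -335.08499073  277.40893821]
```

Call:
play_rows(
  motion=[
    {"claw":8.5,"translation":[0.5,0.3,-1],"angular":[0,0,0.013]},
    {"claw":8.5,"translation":[0.5,0.3,-3],"angular":[0,0,0.013]},
    {"claw":8.5,"translation":[0.5,0.3,-5.5],"angular":[0,0,0.013]},
    {"claw":8.5,"translation":[0.5,0.3,-8],"angular":[0,0,0.013]},
    {"claw":8.5,"translation":[0.5,0.3,-10],"angular":[0,0,0.013]},
    {"claw":8.5,"translation":[0.5,0.3,-11.3],"angular":[0,0,0.013]},
    {"claw":8.5,"translation":[0.5,0.3,-12.1],"angular":[0,0,0.013]},
    {"claw":6,"translation":[0.5,0.3,-12.1],"angular":[0,0,0.013]},
  ],
)

```text
time_s: 4.25
eef_pos: [517.8, -330.4, 154.3]
tcp_rot: [0.579, 0.402, 0.583, -0.405]
force: [-0.0, -0.4, 0.7]
opening: 75.1
```

Call:
play_rows(
  motion=[
    {"claw":4,"translation":[0,0,0],"angular":[0,0,0]},
    {"claw":3,"translation":[0,0,0],"angular":[0,0,0]},
    {"claw":2,"translation":[0,0,0],"angular":[0,0,0]},
    {"claw":1.4,"translation":[0,0,0],"angular":[0,0,0]},
    {"claw":1,"translation":[0,0,0],"angular":[0,0,0]},
    {"claw":0.5,"translation":[0,0,0],"angular":[0,0,0]},
    {"claw":0,"translation":[0,0,0],"angular":[0,0,0]},
    {"claw":0,"translation":[0,0,0],"angular":[0,0,0]},
  ],
)

```text
time_s: 4.92
eef_pos: [518.5, -331.0, 155.7]
tcp_rot: [0.58, 0.402, 0.582, -0.405]
force: [0.5, -0.4, 4.2]
opening: 17.5
```

```bash
python3 - <<'E'
from h import *
d=snap('wrist','w3'); s=get_state();print(s)
E
```

```text
{'time_s': 4.9667, 'qpos': array([-0.65348794,  0.10761556,  1.79849327, -0.00466264,  1.23813939,
        0.56176766]), 'qvel': array([ 1.26422065e-03, -2.82629466e-04, -5.51139597e-06, -2.07828671e-03,
        9.27944941e-04, -4.02362756e-04]), 'joint_torque': array([ 1.88457244e-01, -3.64875054e+01, -3.14070439e+01,  5.62660361e-02,
        1.98937892e-01,  1.22632526e-03]), 'eef_pos': array([ 518.44239533, -331.00330127,  155.69856848]), 'tcp_rot': array([ 0.5798351 ,  0.40174461,  0.58185369, -0.40477005]), 'force': array([-0.11572438, -0.83644353,  5.46372949]), 'moment': array([-0.06574284, -0.05336219,  0.0230694 ]), 'opening': 17.561449415184406}
```

View pics/w3.png

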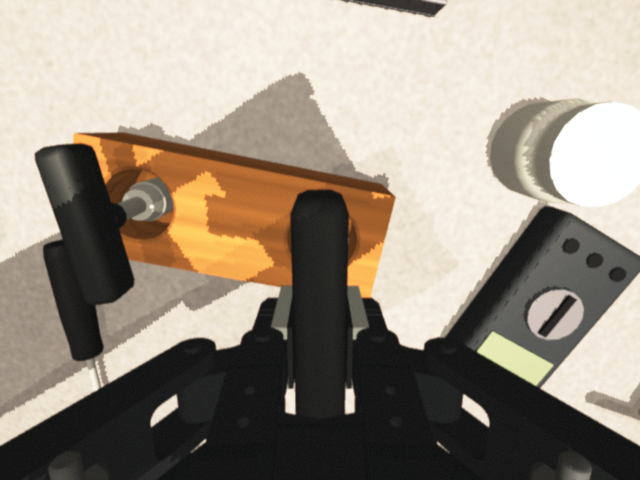

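Call:
play_rows(
  motion=[
    {"claw":0,"translation":[0,0,0.5],"angular":[0,0,0]},
    {"claw":0,"translation":[0,0,1.5],"angular":[0,0,0]},
    {"claw":0,"translation":[0,0,3.5],"angular":[0,0,0]},
    {"claw":0,"translation":[0,0,6],"angular":[0,0,0]},
    {"claw":0,"translation":[0,0,8.5],"angular":[0,0,0]},
    {"claw":0,"translation":[0,0,11],"angular":[0,0,0]},
    {"claw":0,"translation":[0,0,13],"angular":[0,0,0]},
    {"claw":0,"translation":[0,0,14],"angular":[0,0,0]},
  ],
)

```text
time_s: 5.63
eef_pos: [518.9, -331.2, 298.7]
tcp_rot: [0.581, 0.402, 0.581, -0.405]
force: [0.7, -0.3, -2.9]
opening: 17.3
```

```bash
python3 - <<'E'
from h import *
d=snap('side','s4'); s=get_state();print(s['eef_pos'],s['force'],s['moment'],s['opening'])
crop('s4',280,40,430,260,2.7,'s4c')
E
```

```text
[ 519.27080776 -331.52686115  299.92329265] [ 0.31661797  0.31573176 -1.74977442] [-0.09219253 -0.07256445  0.01705268] 17.426400097116275
```

View pics/s4c.png

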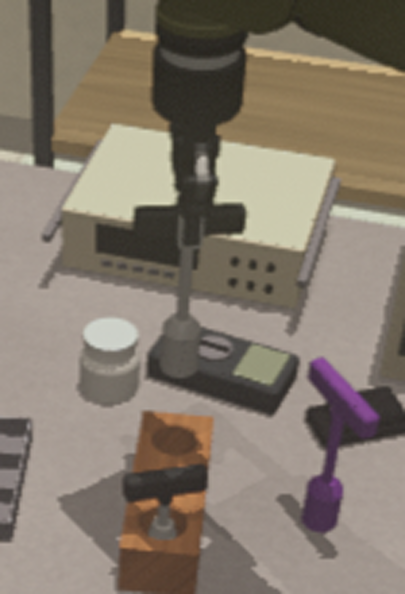

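Call:
play_rows(
  motion=[
    {"claw":0,"translation":[0,1,0],"angular":[0,0,0.05]},
    {"claw":0,"translation":[0.5,3,0],"angular":[0,0,0.15]},
    {"claw":0,"translation":[1,6,0],"angular":[0,0,0.27]},
    {"claw":0,"translation":[1.5,9.5,0],"angular":[0,0,0.39]},
    {"claw":0,"translation":[2,13,0],"angular":[0,0,0.51]},
    {"claw":0,"translation":[2.5,16.5,0],"angular":[0,0,0.63]},
    {"claw":0,"translation":[3,20,0],"angular":[0,0,0.75]},
    {"claw":0,"translation":[3,23.5,0],"angular":[0,0,0.87]},
  ],
)

```text
time_s: 6.35
eef_pos: [548.7, -94.6, 297.5]
tcp_rot: [0.697, 0.118, 0.697, -0.12]
force: [1.2, 0.7, -3.9]
opening: 16.9
```

Call:
play_rows(
  motion=[
    {"claw":0,"translation":[0.5,3.5,0],"angular":[0,0,0.12]},
    {"claw":0,"translation":[1,7,0],"angular":[0,0,0.24]},
    {"claw":0,"translation":[1.5,10.5,0],"angular":[0,0,0.36]},
    {"claw":0,"translation":[2,14,0],"angular":[0,0,0.48]},
    {"claw":0,"translation":[2.5,17.5,0],"angular":[0,0,0.6]},
    {"claw":0,"translation":[3,21,0],"angular":[0,0,0.72]},
    {"claw":0,"translation":[3,24.5,0],"angular":[0,0,0.84]},
    {"claw":0,"translation":[3,27,0],"angular":[0,0,0.96]},
  ],
)

```text
time_s: 7.02
eef_pos: [577.4, 178.1, 294.8]
tcp_rot: [0.672, -0.219, 0.673, 0.219]
force: [0.3, -1.1, -3.4]
opening: 17.0
```

```bash
python3 - <<'E'
from h import *
s=get_state();p=s['eef_pos'];q=s['qpos'];bar=q[0]-q[5]+np.pi/2
print(p,s['force'],s['opening'],'bar deg',np.degrees(bar),'need',[578.3-p[0],204.3-p[1]],np.radians(128.7)-bar)
E
```

```text
[577.41101817 178.08171142 294.84740823] [ 0.2802869  -1.07094055 -3.42763192] 16.987298994599435 bar deg 126.07627669147159 need [np.float64(0.888981828790179), np.float64(26.21828858251172)] 0.04579261039513938
```

Finish the lateral move, with the mouth about 30 mm above the bore.

Call:
play_rows(
  motion=[
    {"claw":0,"translation":[0.1,1,0],"angular":[0,0,0.02]},
    {"claw":0,"translation":[0.1,2,-0.5],"angular":[0,0,0.046]},
    {"claw":0,"translation":[0.1,2.6,-1],"angular":[0,0,0.046]},
    {"claw":0,"translation":[0.1,2.6,-2],"angular":[0,0,0.046]},
    {"claw":0,"translation":[0.1,2.6,-2.5],"angular":[0,0,0.046]},
    {"claw":0,"translation":[0.1,2.6,-2.5],"angular":[0,0,0.046]},
  ],
)

```text
time_s: 7.52
eef_pos: [577.4, 202.6, 266.8]
tcp_rot: [0.665, -0.234, 0.67, 0.234]
force: [0.0, -0.3, -2.9]
opening: 17.3
```

```bash
python3 - <<'E'
from h import *
s=get_state();p=s['eef_pos'];q=s['qpos'];bar=q[0]-q[5]+np.pi/2
print(p,s['force'],s['opening'],'bar deg',np.degrees(bar))
for n in('side','wrist','top'): d=snap(n,n[0]+'5'); print(proj(d,[p[0],p[1],p[2]-143.7]),proj(d,[p[0],p[1],p[2]-143.7+55]))
crop('s5',170,220,320,420,3,'s5c');crop('t5',80,150,230,290,4,'t5c')
E
```

```text
[577.4184973  202.62273138 266.80763049] [ 0.02499447 -0.28658326 -2.93861502] 17.278097581959543 bar deg 128.59496368396654
(np.float64(248.0090491533378), np.float64(346.55076119153364)) (np.float64(245.28004407174944), np.float64(330.7882544991485))
(np.float64(320.8562971166653), np.float64(224.02470807466153)) (np.float64(320.77631489077277), np.float64(244.29249566779137))
(np.float64(150.0532465964768), np.float64(230.34208454215394)) (np.float64(143.7012559502928), np.float64(228.40277340011832))
```

View pics/s5c.png

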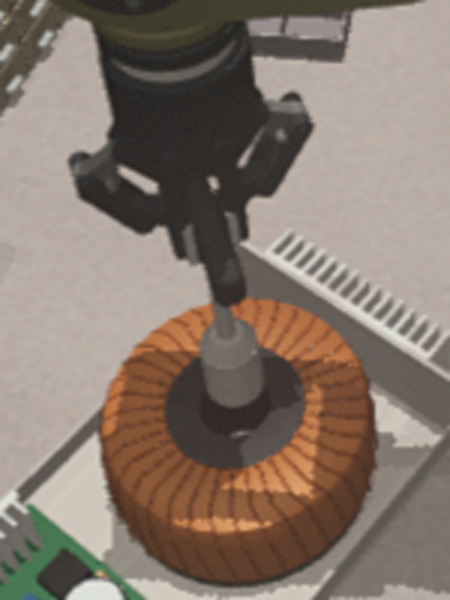

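View pics/w5.png

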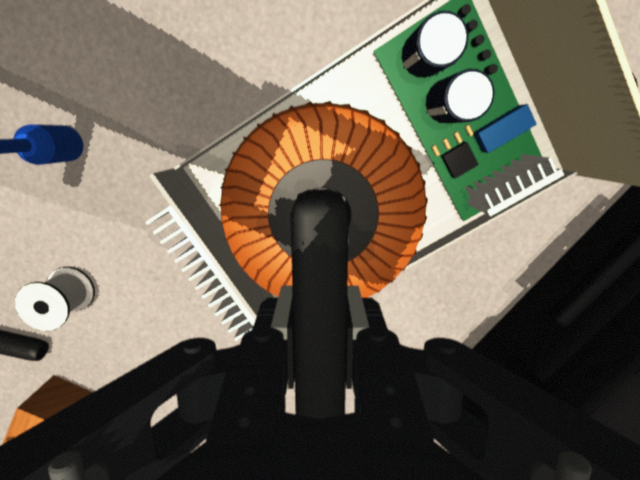

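View pics/t5c.png

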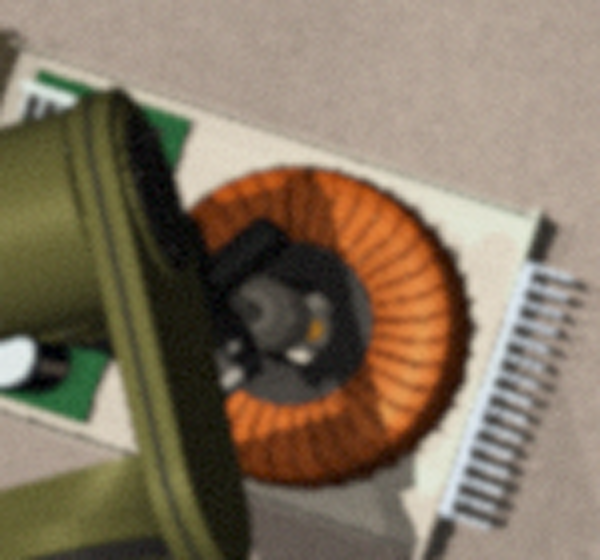

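Call:
play_rows(
  motion=[
    {"claw":0,"translation":[0.1,0.17,-0.5],"angular":[0,0,0]},
    {"claw":0,"translation":[0.1,0.17,-1.5],"angular":[0,0,0]},
    {"claw":0,"translation":[0.1,0.17,-2.5],"angular":[0,0,0]},
    {"claw":0,"translation":[0.1,0.17,-3.5],"angular":[0,0,0]},
    {"claw":0,"translation":[0.1,0.17,-4.5],"angular":[0,0,0]},
    {"claw":0,"translation":[0.1,0.17,-5.5],"angular":[0,0,0]},
    {"claw":0,"translation":[0.1,0.17,-6.3],"angular":[0,0,0]},
    {"claw":0,"translation":[0.1,0.17,-7],"angular":[0,0,0]},
  ],
)

```text
time_s: 8.33
eef_pos: [579.2, 204.8, 198.2]
tcp_rot: [0.666, -0.234, 0.669, 0.234]
force: [-0.2, 0.1, -3.6]
opening: 17.3
```

```bash
python3 - <<'E'
from h import *
s=get_state();p=s['eef_pos'];q=s['qpos'];bar=q[0]-q[5]+np.pi/2
print(p,s['force'],s['moment'],s['opening'],'bar deg',np.degrees(bar))
for n in('side','top'): d=snap(n,n[0]+'6'); print(proj(d,[p[0],p[1],p[2]-143.7+55]))
crop('s6',200,270,300,400,4.5,'s6c');crop('t6',100,180,210,270,6,'t6c')
E
```

```text
[579.15694824 204.78054624 198.23305951] [-0.2136137   0.07941812 -3.57693836] [-0.02781723 -0.07709445 -0.00043391] 17.29773713264896 bar deg 128.61499995930163
(np.float64(247.4047263271301), np.float64(350.9332131086014))
(np.float64(150.55687983471083), np.float64(230.0353421904387))
```

View pics/s6c.png

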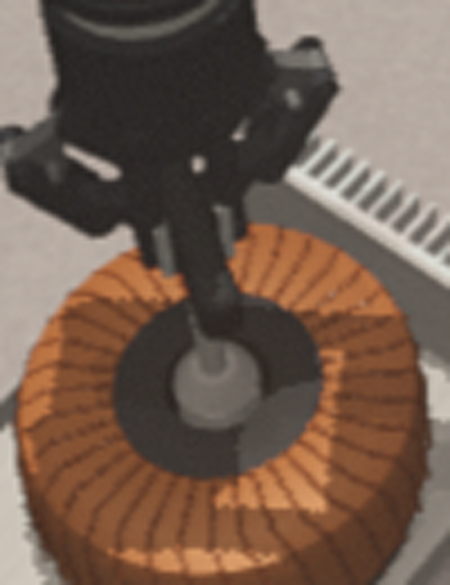

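View pics/t6c.png

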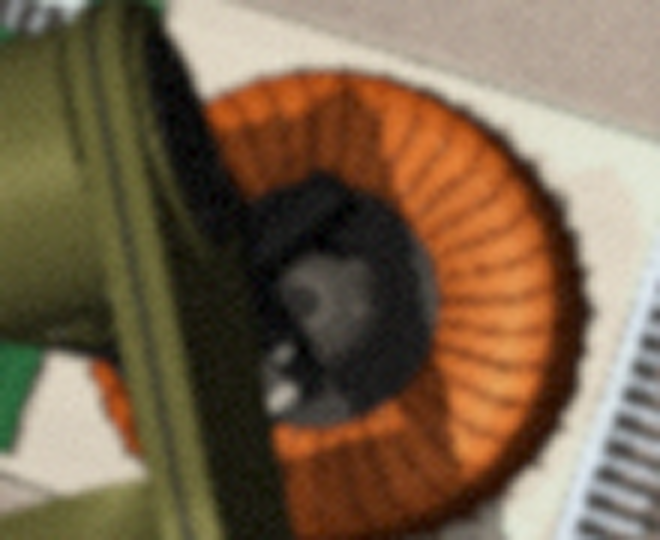

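Call:
play_rows(
  motion=[
    {"claw":0,"translation":[-0.08,-0.05,-0.5],"angular":[0,0,0]},
    {"claw":0,"translation":[-0.08,-0.05,-1.1],"angular":[0,0,0]},
    {"claw":0,"translation":[-0.08,-0.05,-1.6],"angular":[0,0,0]},
    {"claw":0,"translation":[-0.08,-0.05,-1.9],"angular":[0,0,0]},
    {"claw":0,"translation":[-0.08,-0.05,-1.9],"angular":[0,0,0]},
  ],
)

```text
time_s: 8.85
eef_pos: [577.5, 204.0, 177.7]
tcp_rot: [0.665, -0.234, 0.67, 0.234]
force: [0.0, -0.2, -3.3]
opening: 17.4
```

Call:
play_rows(
  motion=[
    {"claw":0,"translation":[0.02,0,-0.3],"angular":[0,0,0]},
    {"claw":0,"translation":[0.02,0,-0.6],"angular":[0,0,0]},
    {"claw":0,"translation":[0.02,0,-0.9],"angular":[0,0,0]},
    {"claw":0,"translation":[0.02,0,-0.9],"angular":[0,0,0]},
  ],
)

```text
time_s: 9.18
eef_pos: [577.9, 204.0, 168.1]
tcp_rot: [0.665, -0.234, 0.67, 0.234]
force: [2.3, 1.1, -3.9]
opening: 17.3
```

```bash
python3 - <<'E'
from h import *
s=get_state();print(s['eef_pos'],s['force'],s['moment'],s['opening'])
E
```

```text
[577.85277865 203.99145794 168.09772118] [ 2.27783268  1.14195902 -3.92952967] [-0.01267293 -0.42095034  0.04667672] 17.257338761090708
```

Call:
play_rows(
  motion=[
    {"claw":0,"translation":[0,0,-0.15],"angular":[0,0,0]},
    {"claw":0,"translation":[0,0,-0.3],"angular":[0,0,0]},
    {"claw":0,"translation":[0,0,-0.4],"angular":[0,0,0]},
    {"claw":0,"translation":[0,0,-0.4],"angular":[0,0,0]},
  ],
)

```text
time_s: 9.52
eef_pos: [578.3, 204.2, 165.7]
tcp_rot: [0.665, -0.234, 0.669, 0.234]
force: [-1.8, -0.3, 3.6]
opening: 17.3
```

```bash
python3 - <<'E'
from h import *
s=get_state();print(s['eef_pos'],s['force'],s['moment'],s['opening'])
E
```

```text
[578.31045758 204.18390782 165.68065744] [-1.8344608  -0.32289505  3.60501666] [-0.1559408   0.4440419  -0.05702275] 17.273385997227788
```

Call:
play_rows(
  motion=[
    {"claw":0,"translation":[0,0,0],"angular":[0,0,-0.08]},
    {"claw":0,"translation":[0,0,0],"angular":[0,0,-0.18]},
    {"claw":0,"translation":[0,0,0],"angular":[0,0,-0.28]},
    {"claw":0,"translation":[0,0,0],"angular":[0,0,-0.38]},
    {"claw":0,"translation":[0,0,0],"angular":[0,0,-0.48]},
    {"claw":0,"translation":[0,0,0],"angular":[0,0,-0.58]},
    {"claw":0,"translation":[0,0,0],"angular":[0,0,-0.68]},
    {"claw":0,"translation":[0,0,0],"angular":[0,0,-0.75]},
  ],
)

```text
time_s: 10.18
eef_pos: [578.4, 204.1, 165.7]
tcp_rot: [0.705, 0.028, 0.708, -0.028]
force: [-0.1, 0.3, -1.1]
opening: 17.2
```

```bash
cat > st.py <<'E'
from h import *
s=get_state();q=s['qpos'];print(s['eef_pos'].round(1),s['force'].round(1),s['moment'].round(2),s['opening'].round(1),'bar',(q[0]-q[5]+np.pi/2).round(3),'q6',q[5].round(2),s['time_s'])
E
python3 st.py
```

```text
Traceback (most recent call last):
  File "st.py", line 2, in <module>
    s=get_state();q=s['qpos'];print(s['eef_pos'].round(1),s['force'].round(1),s['moment'].round(2),s['opening'].round(1),'bar',(q[0]-q[5]+np.pi/2).round(3),'q6',q[5].round(2),s['time_s'])
                                                                                                   ^^^^^^^^^^^^^^^^^^
AttributeError: 'float' object has no attribute 'round'
```

```bash
sed -i "s/s\['opening'\].round(1)/s['opening']/" st.py; python3 st.py
```

```text
[578.4 204.1 165.7] [-0.1  0.3 -1.1] [-0.05 -0.02  0.23] 17.187667177781808 bar 1.492 q6 0.33 10.1833
```

Call:
play_rows(
  motion=[
    {"claw":0,"translation":[0,0,0],"angular":[0,0,-0.08]},
    {"claw":0,"translation":[0,0,0],"angular":[0,0,-0.18]},
    {"claw":0,"translation":[0,0,0],"angular":[0,0,-0.28]},
    {"claw":0,"translation":[0,0,0],"angular":[0,0,-0.38]},
    {"claw":0,"translation":[0,0,0],"angular":[0,0,-0.48]},
    {"claw":0,"translation":[0,0,0],"angular":[0,0,-0.58]},
    {"claw":0,"translation":[0,0,0],"angular":[0,0,-0.68]},
    {"claw":0,"translation":[0,0,0],"angular":[0,0,-0.75]},
  ],
)

```text
time_s: 10.85
eef_pos: [578.2, 204.3, 165.7]
tcp_rot: [0.645, 0.287, 0.648, -0.285]
force: [-0.7, 0.6, -1.1]
opening: 17.0
```

```bash
python3 st.py
```

```text
[578.2 204.3 165.7] [-0.7  0.6 -1.1] [0.06 0.21 0.23] 16.969072005202598 bar 0.739 q6 1.08 10.85
```

Call:
play_rows(
  motion=[
    {"claw":0,"translation":[0,0,0],"angular":[0,0,-0.05]},
    {"claw":0,"translation":[0,0,0],"angular":[0,0,-0.1]},
    {"claw":0,"translation":[0,0,0],"angular":[0,0,-0.15]},
    {"claw":0,"translation":[0,0,0],"angular":[0,0,-0.2]},
  ],
)

```text
time_s: 11.18
eef_pos: [578.2, 204.5, 165.7]
tcp_rot: [0.613, 0.351, 0.616, -0.349]
force: [-0.2, 0.2, -2.3]
opening: 16.9
```

```bash
python3 st.py
```

```text
[578.2 204.5 165.7] [-0.2  0.2 -2.3] [0.01 0.13 0.22] 16.857141705583427 bar 0.538 q6 1.28 11.1833
```

Call:
play_rows(
  motion=[
    {"claw":0,"translation":[0,0,0],"angular":[0,0,-0.05]},
    {"claw":0,"translation":[0,0,0],"angular":[0,0,-0.1]},
    {"claw":0,"translation":[0,0,0],"angular":[0,0,-0.15]},
    {"claw":0,"translation":[0,0,0],"angular":[0,0,-0.2]},
  ],
)

```text
time_s: 11.52
eef_pos: [578.1, 204.6, 165.7]
tcp_rot: [0.575, 0.411, 0.577, -0.409]
force: [-0.1, 0.5, -1.0]
opening: 17.5
```

```bash
python3 st.py
```

```text
[578.1 204.6 165.7] [-0.1  0.5 -1. ] [0.03 0.07 0.22] 17.462673606448877 bar 0.336 q6 1.49 11.5167
```

Call:
play_rows(
  motion=[
    {"claw":0,"translation":[0,0,0],"angular":[0,0,-0.04]},
    {"claw":0,"translation":[0,0,0],"angular":[0,0,-0.08]},
    {"claw":0,"translation":[0,0,0],"angular":[0,0,-0.12]},
    {"claw":0,"translation":[0,0,0],"angular":[0,0,-0.16]},
  ],
)

```text
time_s: 11.85
eef_pos: [578.1, 204.7, 165.7]
tcp_rot: [0.54, 0.456, 0.543, -0.453]
force: [-0.5, 0.3, -1.2]
opening: 17.2
```

```bash
python3 st.py
```

```text
[578.1 204.7 165.7] [-0.5  0.3 -1.2] [0.03 0.13 0.34] 17.167683189885324 bar 0.175 q6 1.65 11.85
```

Call:
play_rows(
  motion=[
    {"claw":0,"translation":[0,0,0],"angular":[0,0,-0.03]},
    {"claw":0,"translation":[0,0,0],"angular":[0,0,-0.06]},
    {"claw":0,"translation":[0,0,0],"angular":[0,0,-0.06]},
  ],
)

```text
time_s: 12.1
eef_pos: [578.1, 204.7, 165.8]
tcp_rot: [0.526, 0.473, 0.528, -0.47]
force: [-0.3, -0.6, -1.0]
opening: 17.2
```

```bash
python3 st.py
```

```text
[578.1 204.7 165.8] [-0.3 -0.6 -1. ] [-0.01  0.13 -0.12] 17.16334974006669 bar 0.114 q6 1.71 12.1
```

Call:
play_rows(
  motion=[
    {"claw":0,"translation":[0,0,0],"angular":[0,0,-0.03]},
    {"claw":0,"translation":[0,0,0],"angular":[0,0,-0.06]},
  ],
)

```text
time_s: 12.27
eef_pos: [578.0, 204.8, 165.7]
tcp_rot: [0.512, 0.488, 0.514, -0.485]
force: [-0.1, 0.4, -1.1]
opening: 17.4
```

```bash
python3 st.py; python3 -c "
from h import *
snap('wrist','w7')"
```

```text
[578.  204.8 165.7] [-0.1  0.4 -1.1] [0.07 0.05 0.26] 17.39039944201718 bar 0.054 q6 1.77 12.2667
```

View pics/w7.png

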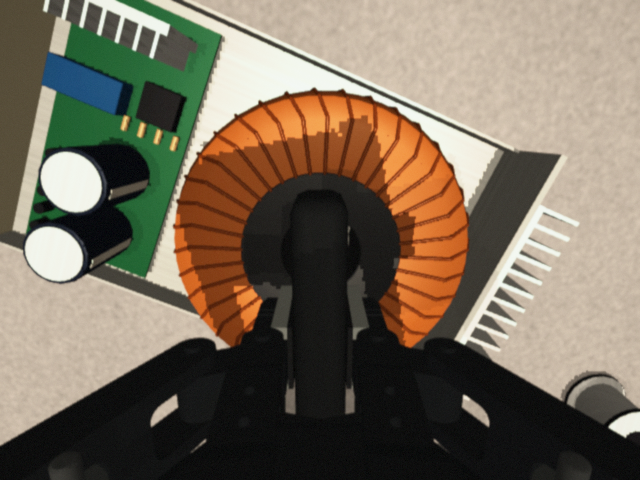

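Call:
play_rows(
  motion=[
    {"claw":0,"translation":[0,0,0],"angular":[0,0,-0.03]},
    {"claw":0,"translation":[0,0,0],"angular":[0,0,-0.06]},
    {"claw":0,"translation":[0,0,0],"angular":[0,0,-0.09]},
  ],
)

```text
time_s: 12.57
eef_pos: [578.0, 204.8, 165.7]
tcp_rot: [0.489, 0.511, 0.491, -0.508]
force: [-0.0, -0.3, -0.9]
opening: 17.0
```

```bash
python3 st.py
```

```text
[578.  204.8 165.7] [-0.  -0.3 -0.9] [0.02 0.07 0.2 ] 16.986605391178994 bar -0.037 q6 1.86 12.5667
```

Call:
play_rows(
  motion=[
    {"claw":0,"translation":[0,0,0],"angular":[0,0,-0.03]},
    {"claw":0,"translation":[0,0,0],"angular":[0,0,-0.06]},
    {"claw":0,"translation":[0,0,0],"angular":[0,0,-0.09]},
  ],
)

```text
time_s: 12.82
eef_pos: [578.0, 204.9, 165.7]
tcp_rot: [0.466, 0.533, 0.468, -0.529]
force: [0.1, 0.2, -0.8]
opening: 17.4
```

```bash
python3 st.py
```

```text
[578.  204.9 165.7] [ 0.1  0.2 -0.8] [0.06 0.14 0.06] 17.401864281545745 bar -0.127 q6 1.95 12.8167
```

```bash
python3 -c "
from h import *
snap('wrist','w8');snap('side','s8')
crop('s8',200,270,300,400,4.5,'s8c')"; python3 st.py
```

```text
[578.  204.9 165.7] [ 0.1  0.8 -0.7] [ 0.03  0.1  -0.18] 17.155571890476605 bar -0.127 q6 1.95 12.9167
```

View pics/w8.png

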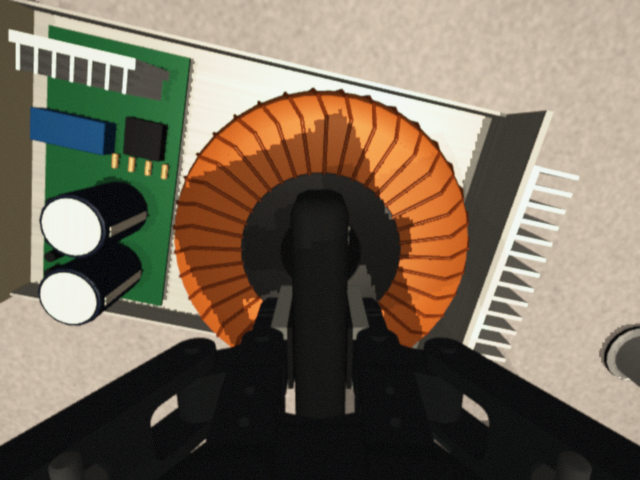

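View pics/s8c.png

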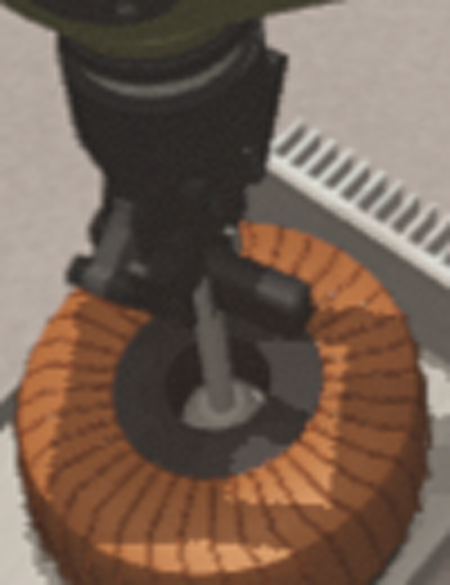

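Call:
play_rows(
  motion=[
    {"claw":0,"translation":[0,0,0],"angular":[0,0,-0.04]},
    {"claw":0,"translation":[0,0,0],"angular":[0,0,-0.08]},
    {"claw":0,"translation":[0,0,0],"angular":[0,0,-0.12]},
  ],
)

```text
time_s: 13.17
eef_pos: [578.0, 204.9, 165.7]
tcp_rot: [0.433, 0.56, 0.435, -0.556]
force: [0.6, 0.7, -1.0]
opening: 17.3
```

```bash
python3 st.py;python3 -c "
from h import *
snap('wrist','w9')
crop('w9',220,170,420,420,2.4,'w9c')
crop('w8',220,170,420,420,2.4,'w8c')"
```

```text
[578.  204.9 165.7] [ 0.6  0.7 -1. ] [0.07 0.03 0.06] 17.30043930275235 bar -0.247 q6 2.07 13.1667
```

View pics/w9c.png

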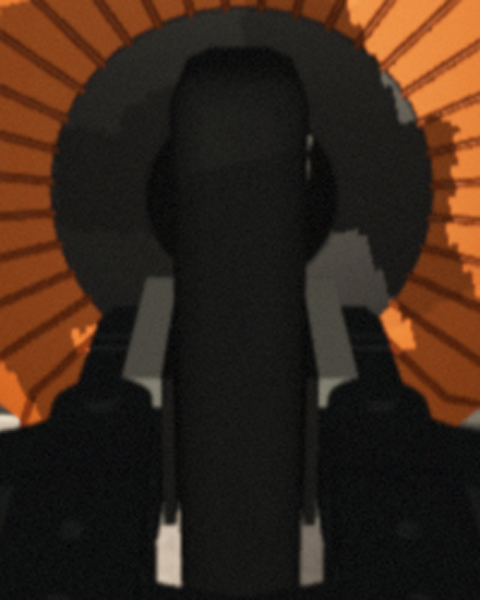

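View pics/w8c.png

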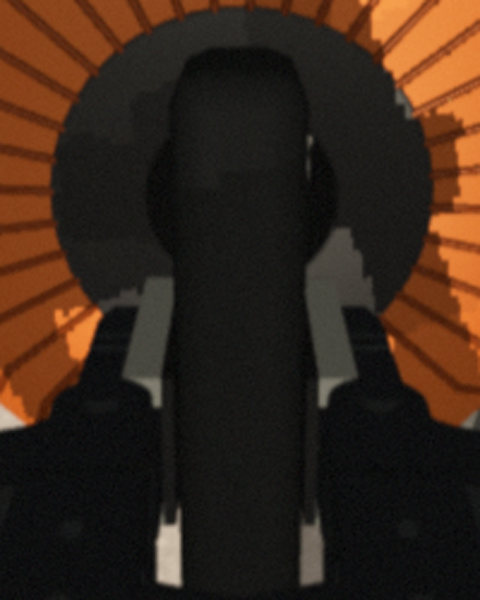

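Call:
play_rows(
  motion=[
    {"claw":0,"translation":[0,0,0],"angular":[0,0,-0.06]},
    {"claw":0,"translation":[0,0,0],"angular":[0,0,-0.12]},
  ],
)

```text
time_s: 13.38
eef_pos: [577.9, 204.7, 165.7]
tcp_rot: [0.399, 0.585, 0.4, -0.582]
force: [-0.1, -1.4, -0.7]
opening: 17.1
```

```bash
echo "print(s['joint_torque'][5])" >> st.py; python3 st.py
```

```text
[577.9 204.7 165.7] [-0.1 -1.4 -0.7] [-0.24  0.21  0.02] 17.069762605802893 bar -0.369 q6 2.19 13.3833
-0.5952220223844051
```

Call:
play_rows(
  motion=[
    {"claw":0,"translation":[0,0,0],"angular":[0,0,-0.06]},
  ],
)

```text
time_s: 13.47
eef_pos: [577.8, 204.5, 165.8]
tcp_rot: [0.381, 0.597, 0.382, -0.594]
force: [-1.5, -0.8, -1.0]
opening: 17.2
```

```bash
python3 st.py
```

```text
[577.8 204.5 165.8] [-1.5 -0.8 -1. ] [-0.15  0.18  0.06] 17.1878579812385 bar -0.43 q6 2.25 13.4667
-0.5881219916045666
```

Call:
play_rows(
  motion=[
    {"claw":0,"translation":[0,0,0],"angular":[0,0,-0.06]},
    {"claw":0,"translation":[0,0,0],"angular":[0,0,-0.06]},
  ],
)

```text
time_s: 13.63
eef_pos: [577.8, 204.4, 165.7]
tcp_rot: [0.363, 0.608, 0.364, -0.605]
force: [-0.6, 0.1, -1.3]
opening: 17.0
```

```bash
python3 st.py;python3 -c "
from h import *
snap('wrist','w10')
crop('w10',220,170,420,420,2.4,'w10c')"; python3 st.py
```

```text
[577.8 204.4 165.7] [-0.6  0.1 -1.3] [ 0.06  0.12 -0.01] 17.00726177238475 bar -0.489 q6 2.31 13.6333
0.41790484450757504
[577.8 204.4 165.7] [ 0.1 -0.8 -1. ] [ 0.02  0.1  -0.02] 17.344552886447236 bar -0.488 q6 2.31 13.6833
0.13241824228316545
```

View pics/w10c.png

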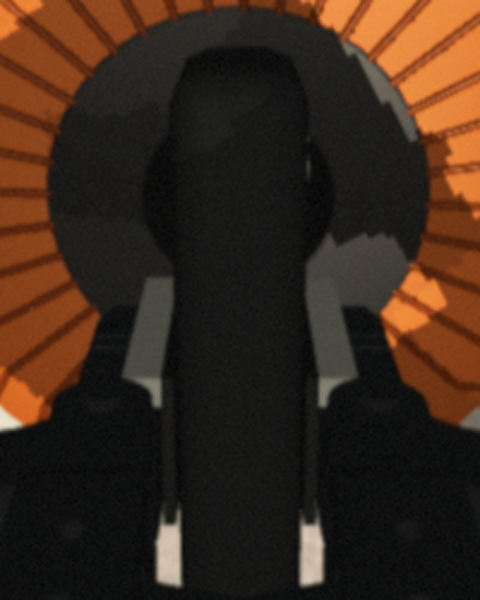

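Call:
play_rows(
  motion=[
    {"claw":0,"translation":[0,0,-0.03],"angular":[0,0,-0.05]},
    {"claw":0,"translation":[0,0,-0.03],"angular":[0,0,-0.08]},
  ],
)

```text
time_s: 13.85
eef_pos: [577.9, 204.6, 165.7]
tcp_rot: [0.34, 0.622, 0.341, -0.618]
force: [1.1, 0.9, -0.5]
opening: 17.2
```

```bash
python3 st.py
```

```text
[577.9 204.6 165.7] [ 1.1  0.9 -0.5] [0.11 0.1  0.09] 17.201127797242908 bar -0.567 q6 2.39 13.85
-0.17507965676486492
```

Call:
play_rows(
  motion=[
    {"claw":0,"translation":[0,0,0],"angular":[0,0,-0.05]},
    {"claw":0,"translation":[0,0,0],"angular":[0,0,-0.08]},
  ],
)

```text
time_s: 14.02
eef_pos: [578.1, 204.9, 165.8]
tcp_rot: [0.315, 0.635, 0.316, -0.631]
force: [-0.0, 0.6, -1.9]
opening: 16.9
```

```bash
python3 st.py
```

```text
[578.1 204.9 165.8] [-0.   0.6 -1.9] [ 0.24 -0.    0.07] 16.941107058250445 bar -0.646 q6 2.47 14.0167
-0.1547818025574088
```

Call:
play_rows(
  motion=[
    {"claw":0,"translation":[0,0,0],"angular":[0,0,-0.05]},
    {"claw":0,"translation":[0,0,0],"angular":[0,0,-0.08]},
  ],
)

```text
time_s: 14.18
eef_pos: [578.1, 205.1, 165.8]
tcp_rot: [0.289, 0.647, 0.291, -0.643]
force: [-0.1, -0.1, -1.2]
opening: 17.0
```

```bash
python3 st.py
```

```text
[578.1 205.1 165.8] [-0.1 -0.1 -1.2] [0.13 0.03 0.16] 17.007341790072395 bar -0.725 q6 2.55 14.1833
0.00035445060348138213
```

Call:
play_rows(
  motion=[
    {"claw":0,"translation":[0,0,1],"angular":[0,0,0]},
    {"claw":0,"translation":[0,0,3],"angular":[0,0,0]},
    {"claw":0,"translation":[0,0,6],"angular":[0,0,0]},
    {"claw":0,"translation":[0,0,9],"angular":[0,0,0]},
    {"claw":0,"translation":[0,0,10],"angular":[0,0,0]},
    {"claw":0,"translation":[-2.5,2.3,10],"angular":[0,0,0]},
    {"claw":0,"translation":[-4.5,4,10],"angular":[0,0,0]},
    {"claw":0,"translation":[-5.1,4.5,10],"angular":[0,0,0]},
  ],
)

```text
time_s: 14.85
eef_pos: [524.6, 251.7, 265.2]
tcp_rot: [0.29, 0.646, 0.292, -0.643]
force: [0.1, 0.3, -4.4]
opening: 17.2
```

```bash
python3 st.py;python3 -c "
from h import *
d=snap('wrist','w11');u,v=proj(d,(578.3,204.3,33));print(u,v);u=int(u);v=int(v)
crop('w11',u-50,v-45,u+50,v+45,7,'w11c')"
```

```text
[524.6 251.7 265.2] [ 0.1  0.3 -4.4] [-0.05 -0.17 -0.02] 17.22797838260619 bar -0.721 q6 2.65 14.85
0.06960771046578884
320.4797688402189 127.16816804881715
```

View pics/w11c.png

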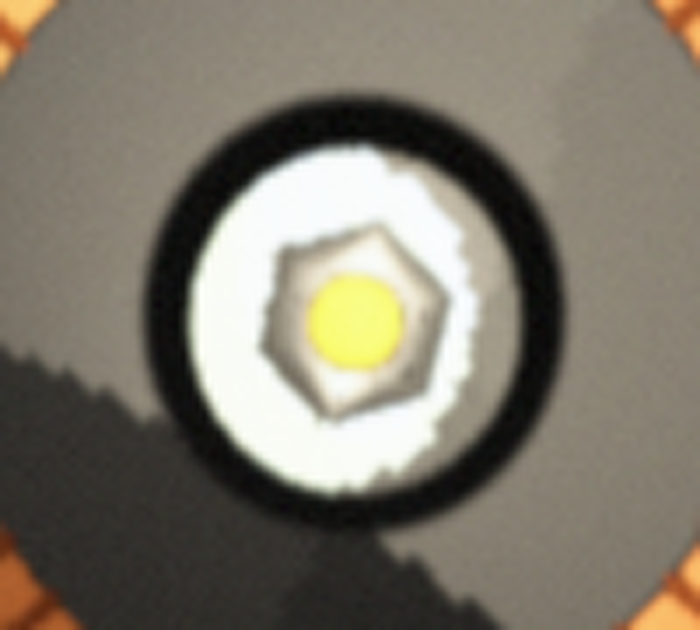

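View pics/w11.png

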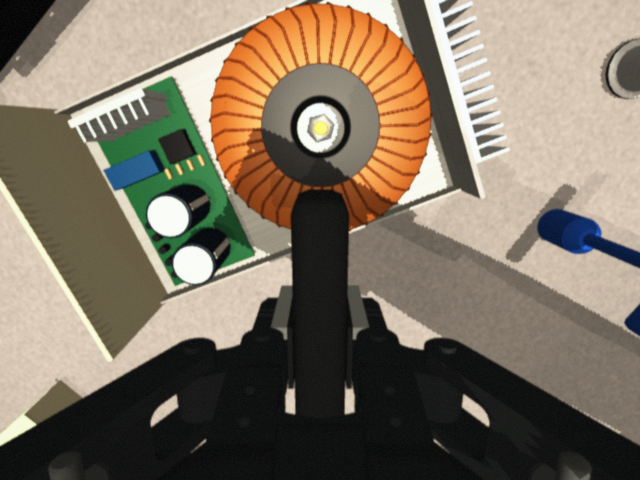

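Vertices in the crop: (378,225),(448,296),(425,390),(333,418),(263,345),(285,245).

```bash
python3 - <<'E'
from h import *
d=load('w11')
V=[(378,225),(448,296),(425,390),(333,418),(263,345),(285,247)]
P=np.array([atz(d,270+u/7,82+v/7,33)[:2] for u,v in V]); c=P.mean(0); print('nut c',c)
a=np.degrees(np.arctan2(*(P-c).T[::-1])); print(a.round(1),(a%60).round(1),np.linalg.norm(P-c,axis=1).round(1))
E
```

```text
nut c [577.68834766 204.48308654]
[ -55.2 -117.1 -175.1  125.2   62.8    3.4] [4.8 2.9 4.9 5.2 2.8 3.4] [12.6 12.8 13.1 13.1 12.9 13.3]
```

Call:
play_rows(
  motion=[
    {"claw":0,"translation":[0.5,-0.5,0.5],"angular":[0,0,0.06]},
    {"claw":0,"translation":[1.5,-1.4,0.5],"angular":[0,0,0.18]},
    {"claw":0,"translation":[3,-2.7,0.5],"angular":[0,0,0.3]},
    {"claw":0,"translation":[4.5,-4,0.5],"angular":[0,0,0.42]},
    {"claw":0,"translation":[5.2,-4.6,0.5],"angular":[0,0,0.54]},
    {"claw":0,"translation":[5.3,-4.7,0.5],"angular":[0,0,0.66]},
    {"claw":0,"translation":[5.3,-4.7,0.5],"angular":[0,0,0.78]},
    {"claw":0,"translation":[5.3,-4.7,0.5],"angular":[0,0,0.9]},
  ],
)

```text
time_s: 15.57
eef_pos: [578.1, 203.5, 268.7]
tcp_rot: [0.542, 0.452, 0.546, -0.451]
force: [0.5, -0.2, -3.2]
opening: 17.2
```

Call:
play_rows(
  motion=[
    {"claw":0,"translation":[0,0,0],"angular":[0,0,0.11]},
    {"claw":0,"translation":[0,0,0],"angular":[0,0,0.22]},
    {"claw":0,"translation":[0,0,0],"angular":[0,0,0.33]},
    {"claw":0,"translation":[0,0,0],"angular":[0,0,0.4]},
    {"claw":0,"translation":[0,0,0],"angular":[0,0,0.42]},
    {"claw":0,"translation":[0,0,0],"angular":[0,0,0.42]},
  ],
)

```text
time_s: 16.07
eef_pos: [578.2, 202.9, 267.9]
tcp_rot: [0.624, 0.328, 0.628, -0.329]
force: [-0.8, -0.3, -3.3]
opening: 17.1
```

```bash
python3 st.py; python3 -c "
from h import *
d=snap('side','s12');crop('s12',200,230,300,400,3.5,'s12c')
print(proj(d,[578,204.3,265.2+5-143.7]))"
```

```text
[578.2 202.9 267.9] [-0.8 -0.3 -3.3] [ 0.01 -0.01 -0.02] 17.060967362229995 bar 0.605 q6 1.21 16.0667
-0.19500937778502703
(np.float64(247.2361720095522), np.float64(346.2610578796874))
```

View pics/s12c.png

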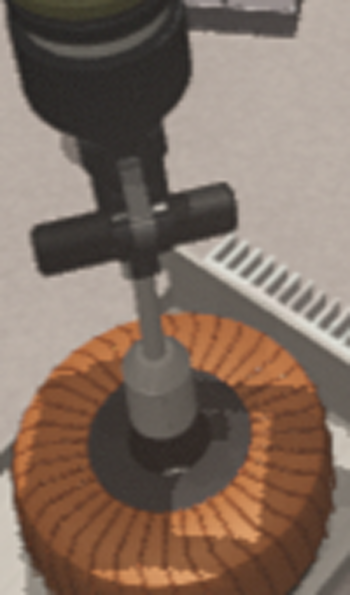

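Call:
play_rows(
  motion=[
    {"claw":0,"translation":[0,0.14,-1],"angular":[0,0,0]},
    {"claw":0,"translation":[0,0.14,-2.2],"angular":[0,0,0]},
    {"claw":0,"translation":[0,0.14,-3.6],"angular":[0,0,0]},
    {"claw":0,"translation":[0,0.14,-5],"angular":[0,0,0]},
    {"claw":0,"translation":[0,0.14,-6.4],"angular":[0,0,0]},
    {"claw":0,"translation":[0,0.14,-7.6],"angular":[0,0,0]},
    {"claw":0,"translation":[0,0.14,-8.6],"angular":[0,0,0]},
    {"claw":0,"translation":[0,0.14,-8.8],"angular":[0,0,0]},
  ],
)

```text
time_s: 16.78
eef_pos: [576.7, 204.0, 176.6]
tcp_rot: [0.623, 0.327, 0.629, -0.33]
force: [-0.9, -0.1, -4.4]
opening: 17.0
```

Call:
play_rows(
  motion=[
    {"claw":0,"translation":[0,0,-0.4],"angular":[0,0,0]},
    {"claw":0,"translation":[0,0,-0.8],"angular":[0,0,0]},
    {"claw":0,"translation":[0,0,-1.2],"angular":[0,0,0]},
    {"claw":0,"translation":[0,0,-1.4],"angular":[0,0,0]},
  ],
)

```text
time_s: 17.12
eef_pos: [577.9, 204.5, 165.7]
tcp_rot: [0.624, 0.328, 0.628, -0.33]
force: [-3.9, 0.2, 12.1]
opening: 17.6
```

```bash
python3 st.py
```

```text
[577.9 204.5 165.7] [-3.9  0.2 12.1] [-0.2   1.15  0.01] 17.557021063295956 bar 0.604 q6 1.22 17.1167
-0.03051021136343479
```

Call:
play_rows(
  motion=[
    {"claw":0,"translation":[0,0,0.05],"angular":[0,0,-0.05]},
    {"claw":0,"translation":[0,0,0.05],"angular":[0,0,-0.1]},
  ],
)

```text
time_s: 17.28
eef_pos: [578.1, 204.4, 167.5]
tcp_rot: [0.606, 0.36, 0.611, -0.361]
force: [-1.5, -0.5, -2.2]
opening: 17.0
```

```bash
python3 st.py
```

```text
[578.1 204.4 167.5] [-1.5 -0.5 -2.2] [-0.38  0.48 -0.01] 16.999738456917864 bar 0.502 q6 1.32 17.2833
-0.5052596144378185
```

Call:
play_rows(
  motion=[
    {"claw":0,"translation":[0,0,0],"angular":[0,0,-0.05]},
  ],
)

```text
time_s: 17.37
eef_pos: [577.9, 204.1, 167.9]
tcp_rot: [0.596, 0.375, 0.601, -0.377]
force: [-1.4, -0.8, -4.0]
opening: 17.4
```

```bash
python3 st.py
```

```text
[577.9 204.1 167.9] [-1.4 -0.8 -4. ] [-0.21  0.4   0.05] 17.350470771680357 bar 0.45 q6 1.37 17.3667
-0.5250506848096848
```

Call:
play_rows(
  motion=[
    {"claw":0,"translation":[0,0,0],"angular":[0,0,-0.05]},
  ],
)

```text
time_s: 17.45
eef_pos: [577.7, 204.0, 168.3]
tcp_rot: [0.586, 0.391, 0.591, -0.393]
force: [-1.0, -0.8, -3.3]
opening: 17.1
```

```bash
python3 st.py
```

```text
[577.7 204.  168.3] [-1.  -0.8 -3.3] [-0.1   0.42 -0.04] 17.1309891028032 bar 0.397 q6 1.42 17.45
-0.5069059878587723
```

Call:
play_rows(
  motion=[
    {"claw":0,"translation":[0,0,0],"angular":[0,0,-0.05]},
  ],
)

```text
time_s: 17.53
eef_pos: [577.5, 204.0, 168.5]
tcp_rot: [0.576, 0.406, 0.581, -0.408]
force: [-1.3, -0.2, -5.1]
opening: 17.4
```

```bash
python3 st.py
```

```text
[577.5 204.  168.5] [-1.3 -0.2 -5.1] [0.06 0.23 0.  ] 17.40614765274552 bar 0.345 q6 1.48 17.5333
-0.42871889658272266
```

Call:
play_rows(
  motion=[
    {"claw":0,"translation":[0.05,0.03,-0.3],"angular":[0,0,0]},
    {"claw":0,"translation":[0.05,0.03,-0.4],"angular":[0,0,-0.04]},
    {"claw":0,"translation":[0.05,0.03,-0.4],"angular":[0,0,-0.06]},
  ],
)

```text
time_s: 17.78
eef_pos: [578.2, 204.4, 165.7]
tcp_rot: [0.563, 0.423, 0.568, -0.425]
force: [-2.4, -0.6, 2.2]
opening: 17.2
```

```bash
python3 st.py
```

```text
[578.2 204.4 165.7] [-2.4 -0.6  2.2] [-0.25  0.83  0.27] 17.183444050805385 bar 0.286 q6 1.54 17.7833
0.2164471009746194
```

Call:
play_rows(
  motion=[
    {"claw":0,"translation":[0,0,-0.03],"angular":[0,0,-0.05]},
  ],
)

```text
time_s: 17.87
eef_pos: [578.0, 204.3, 165.8]
tcp_rot: [0.553, 0.437, 0.558, -0.439]
force: [-2.5, 0.7, -3.4]
opening: 16.8
```

```bash
python3 st.py
```

```text
[578.  204.3 165.8] [-2.5  0.7 -3.4] [-0.16  0.6   0.34] 16.783090644550025 bar 0.236 q6 1.59 17.8667
-0.3307834826409817
```

Call:
play_rows(
  motion=[
    {"claw":0,"translation":[0,0,-0.03],"angular":[0,0,-0.05]},
  ],
)

```text
time_s: 17.95
eef_pos: [577.9, 204.4, 165.8]
tcp_rot: [0.541, 0.451, 0.547, -0.453]
force: [-1.8, -0.1, -1.5]
opening: 17.4
```

```bash
python3 st.py
```

```text
[577.9 204.4 165.8] [-1.8 -0.1 -1.5] [-0.15  0.53  0.4 ] 17.38806320999088 bar 0.186 q6 1.64 17.95
-0.15270236413925886
```

Call:
play_rows(
  motion=[
    {"claw":0,"translation":[0,0,-0.03],"angular":[0,0,-0.015]},
    {"claw":0,"translation":[0,0,-0.03],"angular":[0,0,-0.015]},
    {"claw":0,"translation":[0,0,-0.03],"angular":[0,0,-0.015]},
  ],
)

```text
time_s: 18.2
eef_pos: [577.9, 204.4, 165.8]
tcp_rot: [0.538, 0.454, 0.543, -0.457]
force: [-2.5, -0.3, -0.5]
opening: 17.1
```

```bash
python3 st.py
```

```text
[577.9 204.4 165.8] [-2.5 -0.3 -0.5] [-0.19  0.66  0.26] 17.075713729562572 bar 0.172 q6 1.65 18.2
0.2766349632292986
```

Call:
play_rows(
  motion=[
    {"claw":0,"translation":[0,0,0],"angular":[0,0,0.1]},
    {"claw":0,"translation":[0,0,0],"angular":[0,0,0.22]},
    {"claw":0,"translation":[0,0,0.5],"angular":[0,0,0.25]},
    {"claw":0,"translation":[0,0,2],"angular":[0,0,0.25]},
    {"claw":0,"translation":[0,0,5],"angular":[0,0,0.25]},
    {"claw":0,"translation":[0,0,8],"angular":[0,0,0.25]},
    {"claw":0,"translation":[0,0,10],"angular":[0,0,0.25]},
    {"claw":0,"translation":[0,0,10.5],"angular":[0,0,0.25]},
  ],
)

```text
time_s: 18.87
eef_pos: [580.3, 205.0, 276.0]
tcp_rot: [0.593, 0.386, 0.594, -0.383]
force: [1.1, -0.3, -2.5]
opening: 17.4
```

Call:
play_rows(
  motion=[
    {"claw":0,"translation":[-1.5,-0.6,0],"angular":[0,0,0]},
    {"claw":0,"translation":[-4,-1.7,0],"angular":[0,0,0]},
    {"claw":0,"translation":[-5.8,-2.5,0],"angular":[0,0,0]},
    {"claw":0,"translation":[-6.2,-2.8,0],"angular":[0,0,0]},
    {"claw":0,"translation":[-6.2,-2.8,0],"angular":[0,0,0]},
  ],
)

```text
time_s: 19.28
eef_pos: [517.4, 176.6, 274.6]
tcp_rot: [0.593, 0.385, 0.594, -0.384]
force: [0.4, 0.1, -3.2]
opening: 17.2
```

```bash
python3 st.py;python3 -c "
from h import *
d=snap('wrist','w13');u,v=proj(d,(578.3,204.3,33));print(u,v);u=int(u);v=int(v);print(u-50,v-45)
crop('w13',u-50,v-45,u+50,v+45,7,'w13c')"
```

```text
[517.4 176.6 274.6] [ 0.4  0.1 -3.2] [ 0.04 -0.09 -0.03] 17.185677625168413 bar 0.421 q6 1.38 19.2833
-0.028978497139178216
319.888200797972 132.86299641855436
269 87
```

View pics/w13c.png

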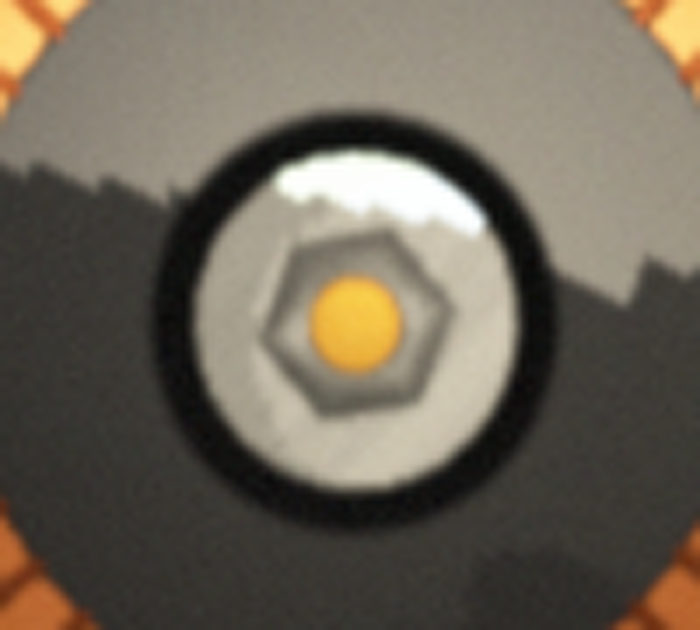

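View pics/w13.png

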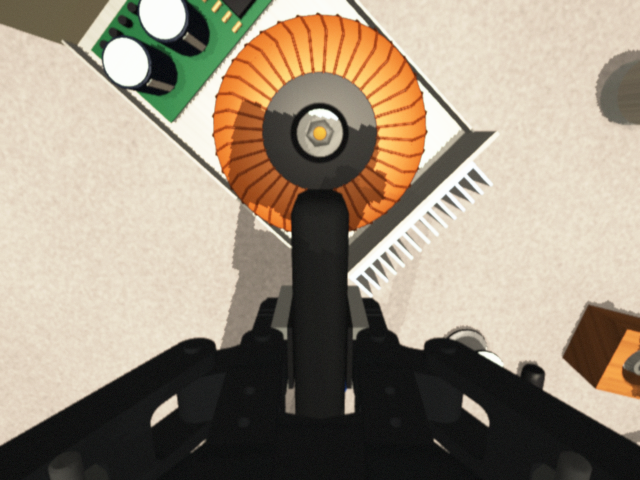

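```bash
python3 - <<'E'
from h import *
d=load('w13')
V=[(388,232),(455,308),(418,402),(322,415),(262,333),(298,243)]
P=np.array([atz(d,269+u/7,87+v/7,33)[:2] for u,v in V]); c=P.mean(0); print('nut c',c)
a=np.degrees(np.arctan2(*(P-c).T[::-1])); print(a.round(1),(a%60).round(1),np.linalg.norm(P-c,axis=1).round(1))
E
```

```text
nut c [578.15794615 204.09049413]
[   4.6  -57.7 -117.4 -177.5  120.    61.7] [4.6 2.3 2.6 2.5 0.  1.7] [12.7 13.7 13.7 13.4 13.3 13.3]
```

Call:
play_rows(
  motion=[
    {"claw":0,"translation":[0,-1,1],"angular":[0,0,0]},
    {"claw":0,"translation":[0,-3,2],"angular":[0,0,-0.03]},
    {"claw":0,"translation":[0,-6,2.7],"angular":[0,0,-0.066]},
    {"claw":0,"translation":[0,-9.5,2.7],"angular":[0,0,-0.066]},
    {"claw":0,"translation":[0,-13,2.7],"angular":[0,0,-0.066]},
    {"claw":0,"translation":[0,-16.5,2.7],"angular":[0,0,-0.066]},
    {"claw":0,"translation":[0,-20,2.7],"angular":[0,0,-0.066]},
    {"claw":0,"translation":[0,-23.5,2.7],"angular":[0,0,-0.066]},
  ],
)

```text
time_s: 20.0
eef_pos: [518.7, -60.4, 302.6]
tcp_rot: [0.581, 0.405, 0.58, -0.403]
force: [1.4, 0.7, -3.2]
opening: 17.1
```

Call:
play_rows(
  motion=[
    {"claw":0,"translation":[0,-3.5,0],"angular":[0,0,0]},
    {"claw":0,"translation":[0,-7,0],"angular":[0,0,0]},
    {"claw":0,"translation":[0,-10.5,0],"angular":[0,0,0]},
    {"claw":0,"translation":[0,-14,0],"angular":[0,0,0]},
    {"claw":0,"translation":[0,-17.5,0],"angular":[0,0,0]},
    {"claw":0,"translation":[0,-20.5,0],"angular":[0,0,0]},
    {"claw":0,"translation":[0,-23.5,0],"angular":[0,0,0]},
    {"claw":0,"translation":[0,-25.5,0],"angular":[0,0,0]},
  ],
)

```text
time_s: 20.67
eef_pos: [518.6, -319.4, 302.6]
tcp_rot: [0.581, 0.405, 0.58, -0.404]
force: [-0.0, 0.8, -4.1]
opening: 17.1
```

```bash
python3 st.py
```

```text
[ 518.6 -319.4  302.6] [-0.   0.8 -4.1] [ 0.05 -0.04 -0.04] 17.08780418438818 bar 0.353 q6 0.58 20.6667
0.1692648371681571
```

Call:
play_rows(
  motion=[
    {"claw":0,"translation":[0,-1,-1],"angular":[0,0,0]},
    {"claw":0,"translation":[0,-1.2,-2.5],"angular":[0,0,0]},
    {"claw":0,"translation":[0,-1.2,-4.5],"angular":[0,0,0]},
    {"claw":0,"translation":[0,-1.2,-6.5],"angular":[0,0,0]},
    {"claw":0,"translation":[0,-1.2,-7.6],"angular":[0,0,0]},
    {"claw":0,"translation":[0,-1.2,-8],"angular":[0,0,0]},
    {"claw":0,"translation":[0,-1.2,-8],"angular":[0,0,0]},
  ],
)

```text
time_s: 21.25
eef_pos: [518.1, -330.3, 220.4]
tcp_rot: [0.579, 0.405, 0.581, -0.403]
force: [0.3, -0.3, -3.5]
opening: 17.1
```

```bash
python3 st.py;python3 -c "
from h import *
d=snap('side','s14');crop('s14',290,90,400,270,3.3,'s14c')
d=snap('top','t14');crop('t14',300,200,430,295,6,'t14c')"
```

```text
[ 518.1 -330.3  220.4] [ 0.3 -0.3 -3.5] [ 0.03 -0.01 -0.02] 17.084347360595785 bar 0.354 q6 0.56 21.25
-0.00019271560177003266
```

View pics/s14c.png

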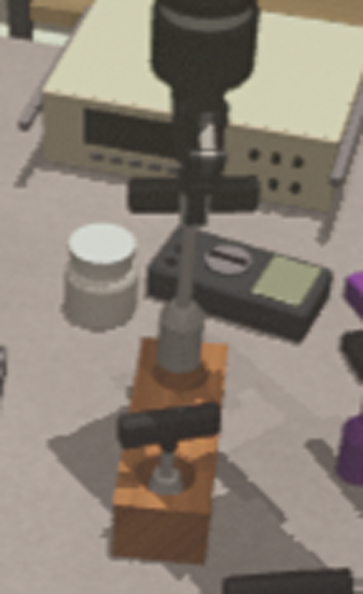

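View pics/t14c.png

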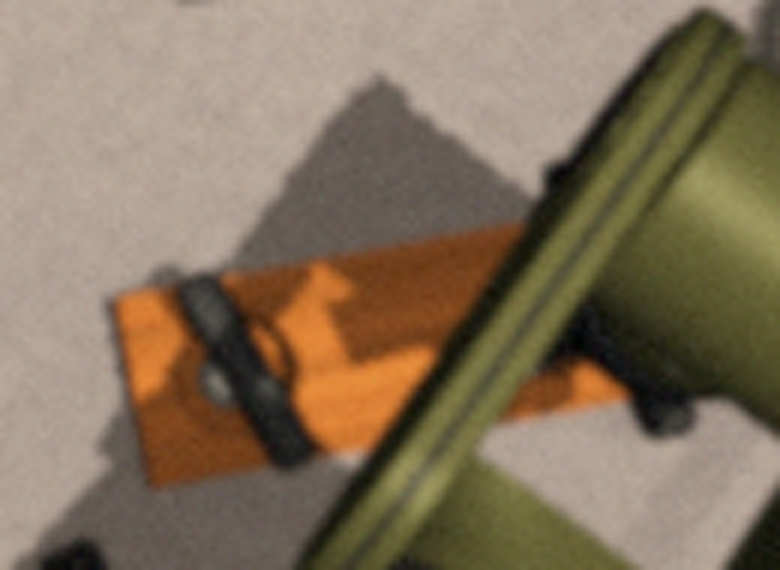

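Call:
play_rows(
  motion=[
    {"claw":0,"translation":[0,-0.1,-0.7],"angular":[0,0,0]},
    {"claw":0,"translation":[0,-0.1,-1.5],"angular":[0,0,0]},
    {"claw":0,"translation":[0,-0.1,-2.3],"angular":[0,0,0]},
    {"claw":0,"translation":[0,-0.1,-3.1],"angular":[0,0,0]},
    {"claw":0,"translation":[0,-0.1,-4],"angular":[0,0,0]},
    {"claw":0,"translation":[0,-0.1,-4.9],"angular":[0,0,0]},
    {"claw":0,"translation":[0,-0.1,-5.6],"angular":[0,0,0]},
    {"claw":0,"translation":[0,-0.1,-5.9],"angular":[0,0,0]},
  ],
)

```text
time_s: 22.02
eef_pos: [518.4, -331.7, 162.2]
tcp_rot: [0.58, 0.405, 0.58, -0.403]
force: [0.0, -0.2, -3.6]
opening: 17.1
```

```bash
python3 st.py
```

```text
[ 518.4 -331.7  162.2] [ 0.  -0.2 -3.6] [ 0.03  0.06 -0.07] 17.10833477528475 bar 0.354 q6 0.56 22.0167
8.799104762147181e-05
```

Call:
play_rows(
  motion=[
    {"claw":0,"translation":[0,0,-0.3],"angular":[0,0,0]},
    {"claw":0,"translation":[0,0,-0.6],"angular":[0,0,0]},
    {"claw":0,"translation":[0,0,-0.68],"angular":[0,0,0]},
    {"claw":0,"translation":[0,0,-0.7],"angular":[0,0,0]},
  ],
)

```text
time_s: 22.35
eef_pos: [518.6, -331.9, 155.9]
tcp_rot: [0.58, 0.405, 0.58, -0.403]
force: [-0.8, 1.0, -0.7]
opening: 17.1
```

```bash
python3 st.py
```

```text
[ 518.6 -331.9  155.9] [-0.8  1.  -0.7] [0.2  0.21 0.  ] 17.089990398900337 bar 0.354 q6 0.56 22.35
-0.009443123708479106
```

Floor contact at the original height (155.7). Release and rise.

Call:
play_rows(
  motion=[
    {"claw":0,"translation":[0,0,-0.06],"angular":[0,0,0]},
    {"claw":1.9,"translation":[0,0,-0.03],"angular":[0,0,0]},
    {"claw":2.4,"translation":[0,0,0],"angular":[0,0,0]},
    {"claw":3,"translation":[0,0,0],"angular":[0,0,0]},
    {"claw":5,"translation":[0,0,0],"angular":[0,0,0]},
    {"claw":7,"translation":[0,0,0],"angular":[0,0,0]},
    {"claw":8.5,"translation":[0,0,0],"angular":[0,0,0]},
    {"claw":8.5,"translation":[0,0,0],"angular":[0,0,0]},
  ],
)

```text
time_s: 23.02
eef_pos: [518.7, -331.9, 156.0]
tcp_rot: [0.58, 0.405, 0.58, -0.403]
force: [0.2, 0.0, -0.4]
opening: 76.8
```

Call:
play_rows(
  motion=[
    {"claw":8.5,"translation":[0,0,0],"angular":[0,0,0]},
    {"claw":8.5,"translation":[0,0,1],"angular":[0,0,0]},
    {"claw":8.5,"translation":[0,0,3],"angular":[0,0,0]},
    {"claw":8.5,"translation":[0,0,6],"angular":[0,0,0]},
    {"claw":8.5,"translation":[0,0,9],"angular":[0,0,0]},
    {"claw":8.5,"translation":[0,0,12],"angular":[0,0,0]},
    {"claw":8.5,"translation":[0,0,14],"angular":[0,0,0]},
    {"claw":8.5,"translation":[0,0,14],"angular":[0,0,0]},
  ],
)

```text
time_s: 23.68
eef_pos: [520.6, -333.3, 303.9]
tcp_rot: [0.584, 0.405, 0.576, -0.404]
force: [0.6, -0.4, 1.9]
opening: 85.0
```

```bash
python3 st.py;python3 -c "
from h import *
d=snap('side','s15');crop('s15',290,90,400,270,3.3,'s15c')
d=snap('wrist','w15')"
```

```text
[ 520.6 -333.3  303.9] [ 0.6 -0.4  1.9] [ 0.    0.01 -0.06] 85.01299816005826 bar 0.354 q6 0.56 23.6833
0.0005825685730087571
```

View pics/s15c.png

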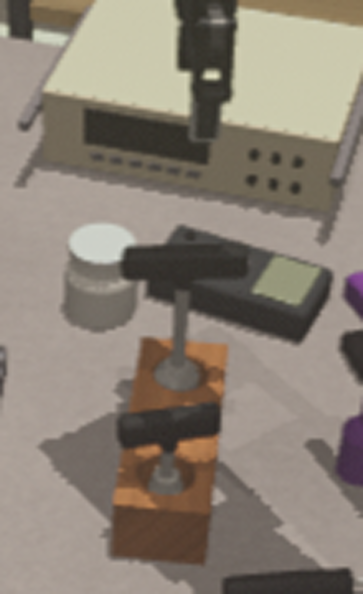

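View pics/w15.png

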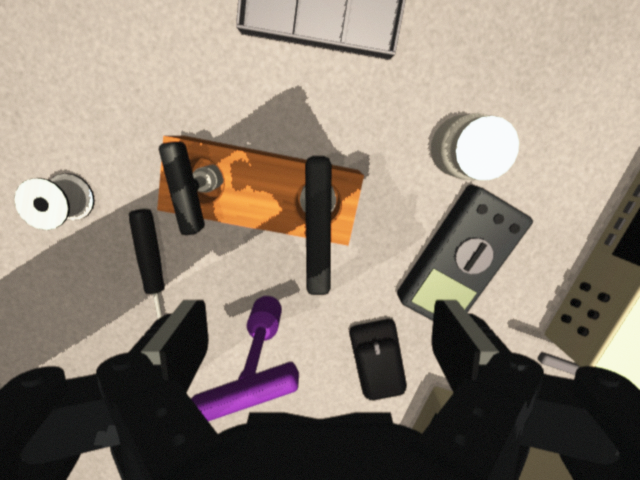

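```bash
python3 -c "
from h import *
print(hand_in())"
```

```text
the job is handed in; nothing more can be done
None
```

The nut was turned clockwise until it came up solid. The long driver is back upright in its original hole in the stand, all the way down, and the job was handed in at about 24 s of the 72 s.

**Tightening:** I turned the nut about 96° by the pictures. I kept turning the driver past the solid point on the first pass, and its socket seems to have jumped one corner of the nut. I lifted it out, looked at the nut, seated the socket again and retightened. The torque rose to about 0.4 N m at nearly the same driver angle as on the first pass, against about 0.22 N m while the nut was turning. The nut itself had moved no more than about 2°, so I take it to be at its stop.

**Last checks:**
- **Driver depth:** on release the gripper was at about the height where it first took hold of the driver (155.9 against 155.7 mm), so the driver is on the floor of the hole.
- **Other things:** the short driver and the bystanders in the last pictures of the stand area look unmoved. I did not take a last overall picture of the rest of the bench.

**What does not fully agree:** the torque readings were noisy, and the pictures give the nut's angle only to a few degrees. I could not read the final joint angle of 2.2 directly; the repeated solid stop is the evidence for it.

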